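Draw a sloping drill jig into line with a drift pin and lock it

ROBOT

A 6-joint arm with a two-finger parallel gripper is mounted at the origin on a cart in front of the work surface, level with it; the furniture and walls round the work are solid. World frame = base frame: x ahead of the robot, y to its left, z up, the work surface at z = 0. Lengths are in m, angles in rad, forces in N, time in s.
With the tool pointing down it reaches from about 0.3 to 0.95 m from the base axis. Payload 3.1 kg.
Tool frame: the origin (TCP) lies on the mounting face of the last link; the fingertips stand ahead of it and the grasp point (between the pads) lies 155 mm ahead of it (tip_reach is the z of the fingertips in the tool frame, in m); z points along the fingers, x is the direction in which the jaws open and shut, and the axes are right-handed (so a half turn about z gives the same grasp; the last joint's range is limited). The gripper opens to 85 mm and grips with 20 to 120 N. Pads are 22 mm wide; open, the fingers measure 114 mm over their backs; the gripper's body (76 mm by 85 mm) begins 54 mm behind the grasp point. The pads swing forward as they close: fully open they stand 13 mm farther back than shut.
Start: joints at [1.098, 0.308, 1.634, -0, 1.2, -0.07], TCP at [0.245, 0.575, 0.405] pointing down, gripper open.
Joint ranges: [-3.06, 3.06], [-0.79, 1.96], [0.05, 2.63], [-1.19, 4.34], [0.05, 2.64], [-2.94, 2.94]. Speed limits (rad/s): [2.79, 2.79, 3.14, 3.14, 3.14, 3.14].

INTERFACE

Orientations are given as [roll, pitch, yaw] about the fixed x, y, z axes, in that order (R = Rz(yaw) Ry(pitch) Rx(roll)).
In Python, from station import * gives the robot as it stands.
- The arm moves only by the shell command python3 -m pendant 'ROWS'. ROWS is JSON, a list that holds one entry, the list of rows, each a list of 7 numbers: the shift along the tool's x, y, z in mm, then the turn, a rotation vector about the tool's x, y, z in rad, then the finger opening in mm, from 0 to 85.4. In form: [[[x, y, z, ax, ay, az, grip], ...]]. A call has 1 to 5 rows; each row shifts and turns the commanded pose from where the row before left it, along the tool's axes as they then stand; what a row does not reach is not made up. A row lasts 1/8 s, in which the tool goes at most 62.5 mm and 10.7 degrees, less where a joint would pass 70% of its speed; a pose out of reach is approached as far as the arm can. A call is refused whole if a number of a shift passes 62.5 or a number of a turn 0.188, either way. A call with a gripper value outside its range is refused whole. The fingers move at their own pace and stop on an object; the grip force is fixed at half the most. Time passes only in rows, so rows that do not move let the fingers close. It gives the time, the measured TCP pose, the force and the opening at its end, in the units of the state.
- get_obs(): the state, without advancing time (a new reading comes with each control period).
- snapshot(name): name is "scene" or "top" or "wrist"; returns a dict with "color" (400x640x3 uint8, blue, green, red), "fovy" (degrees; the focal length in pixels is half the picture's height over the tangent of half this angle, whatever the lens; pixels are square), "cx", "cy" (the principal point, pixels), "extrinsics" (4x4, takes a point from world to camera coordinates); the wrist camera has in their place "tool_from_camera" (4x4, takes a point from camera to tool coordinates, whose origin is the TCP and whose axes are the tool frame's). Camera axes: x right, y down, z forward; pixel columns grow to the right and rows downward; lengths in m; the calibration is good to about 2 mm. A picture is of the moment at which its call begins: read the wrist's pose just before it. There is no depth.
- finish_job(): hands the job in, once; it reports no verdict.
The state is a dict: "time": time; "joints": joint angles; "qvel": joint speeds; "tau": joint torques, N m; "tcp_pos": TCP position; "tcp_rot": TCP orientation; "contact_force": force on the tool from outside, world axes, zero at the start; "torque": the same for the moment, N m; "opening": finger opening in m.
Only numpy, scipy, OpenCV 4.12 (cv2) and the standard library are available. Lean on these libraries where they do the work, as an engineer would, in place of code of your own. Each camera call takes 0.05 s, during which the arm holds its last target.

TASK

Take the tapered drift pin (the one with the long straight grip) from the rack and drive it square down through both stacked holes of the sloping drill jig until its collar sits flush on the sliding upper plate, so that the plate is pulled into line, and leave it there. Then turn the black lock knob, sunk in the well beside it, clockwise to its stop. Leave the ball-headed pin in the rack and do not disturb the jar, the pliers and the tweezers.

Things in the scene. Friction and masses are not known exactly. Their poses are not given: they have to be found in the camera images.
- jig: The sloping drill jig, fixed to the bench. Origin on the bench below the holes; x from its low front to its high back, y level, z up. Along its +y side, 140 mm from the origin, stands the knob block, 98 mm square, 44 mm high. Below its sloping lower plate there is free room for the whole tapered pin.
- lower_plate: The jig's fixed steel plate, 104 x 112 x 10 mm, tilted 30 degrees to look up towards the jig's front. Origin: centre of the mouth of its 17.2 mm through-hole, on its top face, 85 mm above the bench. z: along the hole, outwards; y level, towards the knob block; x up the slope. Dark guide strips (14 wide, 9 high, screws to 12 mm) along y at x = +-40 mm.
- upper_plate (a joint): Sideways position of the bright sliding plate (64 x 86 x 8 mm) lying on the lower plate between the strips: 0 m when its hole is in line with the lower hole, positive when it stands off along the lower plate's +y. Starts 3.5 to 6 mm off, slides stiffly (about 2 N), no spring, stops at +-8 mm.
- upper_hole (a point): Centre of the mouth of the 17.2 mm through-hole of the sliding upper plate, on its top face, 8 mm above the top face of the lower plate; axes parallel to the lower plate's; it moves with the plate.
- drift_pin: Steel drift pin with a long grooved cylindrical grip (no ball), upright in the rack. Origin: on its axis at the collar's underside, z towards the grip. Collar 28 mm wide, z 0 to 6 mm; grip 20 mm diameter, z 6 to 54 mm; below the collar a straight 16 mm shank to z = -20 mm, then a taper to a 5 mm wide tip at z = -60 mm. About 160 g.
- straight_pin: The other pin in the rack, not needed: same collar and 16 mm shank, no taper (blunt end 45 mm below the collar), a 28 mm ball on a thin neck as its head, whose top is 44 mm above the collar's underside. Origin on the axis at the underside of its collar.
- pin_rack: Fixed wooden rack, 66 x 136 mm and 70 mm high, open at front and back. Origin: centre of its underside, y along its length. Two 17.6 mm through-holes in its top at y = +-30 mm hold the two pins by their collars, in either order.
- lock_knob (a joint): Angle of the lock knob: 0 open, grows as it is turned clockwise seen from above, to a hard stop at 1.57 rad (locked). Starts at 0.15 to 0.45 rad. Friction 0.04 N m, stays where left.
- knob_top (a point): Top centre of the knob's black grip bar, on its vertical axis, 38 mm above the bench; x along the bar (turns with it). Bar 14 mm wide, 44 long, sides bare for 17 mm below this point, down to a disc of 48 mm diameter. It is sunk in a round well, 76 mm diameter, floor 18 mm and rim 44 mm above the bench: enter with the pads only about 35 mm or less apart.
- jar: Bystander: small powder jar with a white cap, 40 mm diameter, 54 mm high, beyond the jig. Origin under its centre.
- pliers: Bystander: flat-nose pliers, 49 x 170 x 14 mm, lying on the bench to the right of the rack. Origin under their centre, y along them.
- tweezers: Bystander: steel tweezers, 13 x 134 x 9 mm, lying on the bench between rack and jig. Origin under their centre, y along them.

How it is judged:
By the outcome, as a careful person would: the job done as asked, in the order asked, and still so for the second after the job is handed in, with the robot touching nothing.
It also fails if it takes over 54 s, if anything falls off the work surface, if the arm or the gripper's body presses on something with over 40 N, if the wrist force passes 120 N, or if a joint passes its speed limit or range.

## Working session

There is one attempt and no reset: what is moved stays moved. The work goes in short steps, Python scripts to look and compute and a shell command to move; the robot and the scene stay as the last step left them, time stands still between calls to the robot, and variables do not carry over. Pictures are saved under pics/ and viewed, and the job is handed in when it is done.

```bash
ls; mkdir -p pics; python3 - <<'E'
from station import *
import cv2
print(get_obs())
for n in("scene","top","wrist"):
    s=snapshot(n); cv2.imwrite(f"pics/{n}0.png",s["color"])
    print(n,{k:v for k,v in s.items() if k!="color"})
E
```

```text
pics
{'time': 0.0, 'joints': array([ 1.09829635e+00,  3.09055032e-01,  1.63520529e+00, -1.88531682e-06,
        1.19968862e+00, -6.96939314e-02]), 'qvel': array([-0.00122736,  0.00027502, -0.00028028,  0.00022122, -0.0012305 ,
        0.00091563]), 'tau': array([ 3.44700557e-04, -4.15244114e+01, -2.76668608e+01, -2.55244129e-05,
        1.03629014e-02, -8.98882206e-06]), 'tcp_pos': array([0.24482918, 0.57458997, 0.40340651]), 'tcp_rot': array([-3.14143032e+00,  2.35068981e-03,  1.16799116e+00]), 'contact_force': array([-0.23143413, -0.21001265,  0.1853203 ]), 'torque': array([0.00014635, 0.01184276, 0.00969877]), 'opening': 0.08522402615111493}
scene {'fovy': 42.20358679234475, 'cx': 318.5771744901759, 'cy': 201.8520920612358, 'extrinsics': array([[ 0.70649199, -0.70767117,  0.00840139, -0.32786361],
       [-0.43976408, -0.44827051, -0.77824232,  0.33900153],
       [ 0.55450575,  0.54612733, -0.62790788,  0.93266948],
       [ 0.        ,  0.        ,  0.        ,  1.        ]])}
top {'fovy': 49.97746006105619, 'cx': 318.34187990157153, 'cy': 192.84637749899022, 'extrinsics': array([[ 0.00256431, -0.9998367 ,  0.01788853,  0.07597621],
       [-0.98732133, -0.00537058, -0.15864344,  0.55358964],
       [ 0.1587136 , -0.01725491, -0.98717388,  1.06551603],
       [ 0.        ,  0.        ,  0.        ,  1.        ]])}
wrist {'fovy': 68.79189620508399, 'cx': 324.9675034994442, 'cy': 196.60096032114538, 'tool_from_camera': array([[ 9.99999710e-01,  3.67308016e-04,  6.66849998e-04,
         1.25567131e-03],
       [-5.50944682e-04,  9.53653229e-01,  3.00907322e-01,
        -7.61561696e-02],
       [-5.25417982e-04, -3.00907602e-01,  9.53653155e-01,
         3.07547482e-02],
       [ 0.00000000e+00,  0.00000000e+00,  0.00000000e+00,
         1.00000000e+00]])}
```

View pics/scene0.png

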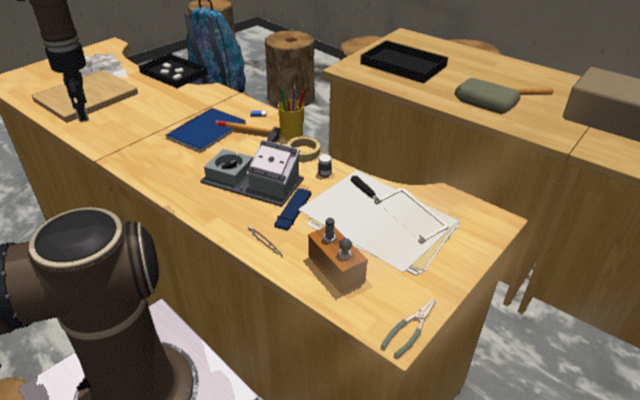

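View pics/top0.png

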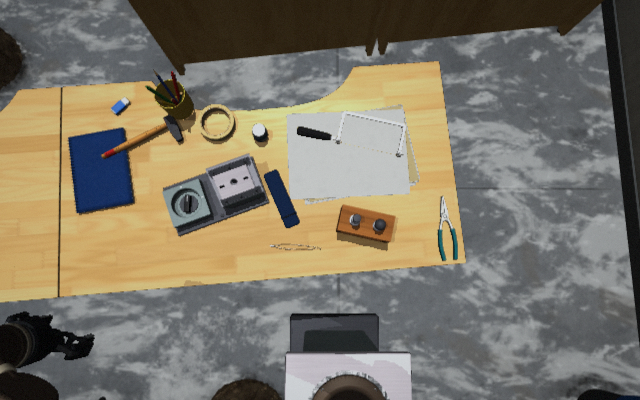

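View pics/wrist0.png

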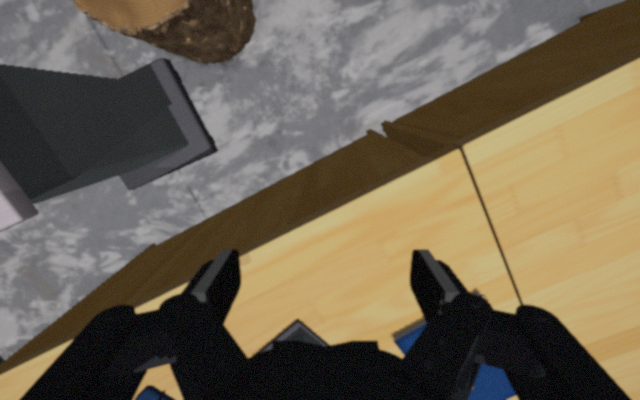

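The scene shows the rack with the drift pin (long grip, at 330,228) and the ball pin (346,245), the jig at about (250,170) and the pliers at (410,330). The top view shows the rack near (366,224), the knob near (187,204) and the plate near (237,182). I'll zoom in to get accurate positions.

```bash
python3 - <<'E'
import cv2
a=cv2.imread("pics/top0.png"); b=cv2.imread("pics/scene0.png")
cv2.imwrite("pics/t_jig.png",cv2.resize(a[145:245,155:285],None,fx=6,fy=6,interpolation=cv2.INTER_CUBIC))
cv2.imwrite("pics/t_rack.png",cv2.resize(a[195:255,325:405],None,fx=8,fy=8,interpolation=cv2.INTER_CUBIC))
cv2.imwrite("pics/s_all.png",cv2.resize(b[130:300,195:375],None,fx=4,fy=3.5,interpolation=cv2.INTER_CUBIC))
E
```

```text
(no output)
```

View pics/t_jig.png

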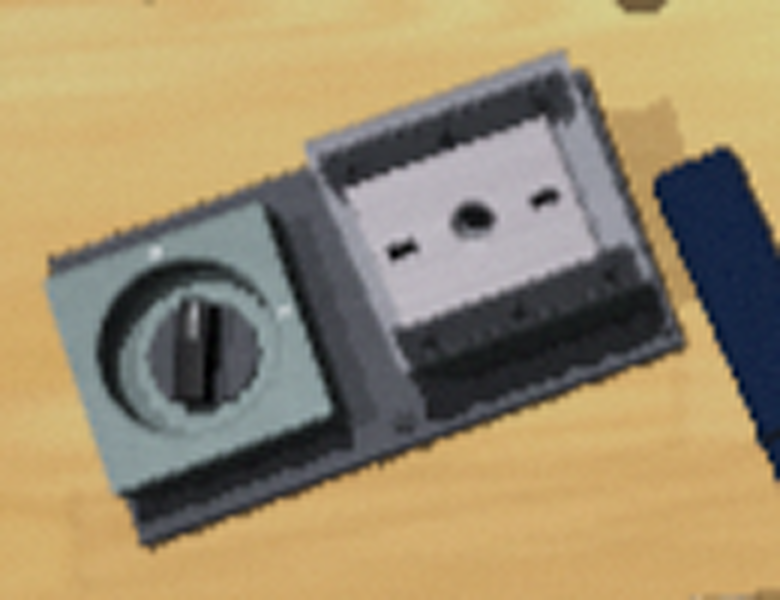

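View pics/t_rack.png

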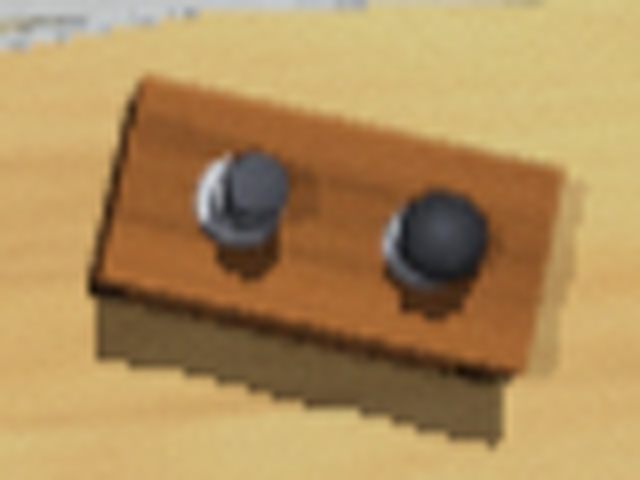

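View pics/s_all.png

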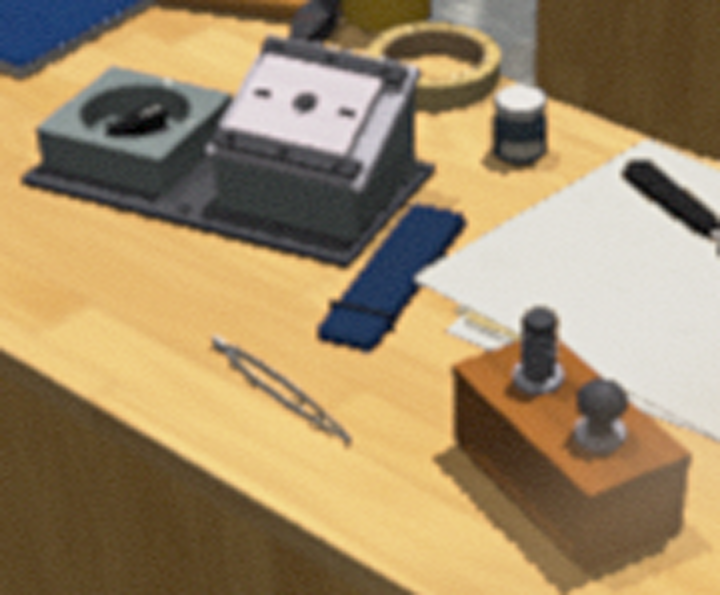

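```bash
cat > h.py <<'E'
import numpy as np
from scipy.optimize import least_squares
from scipy.spatial.transform import Rotation as R
CAM={"scene":(42.20358679234475,318.5771744901759,201.8520920612358,np.array([[ 0.70649199, -0.70767117,  0.00840139, -0.32786361],[-0.43976408, -0.44827051, -0.77824232,  0.33900153],[ 0.55450575,  0.54612733, -0.62790788,  0.93266948]])),
"top":(49.97746006105619,318.34187990157153,192.84637749899022,np.array([[ 0.00256431, -0.9998367 ,  0.01788853,  0.07597621],[-0.98732133, -0.00537058, -0.15864344,  0.55358964],[ 0.1587136 , -0.01725491, -0.98717388,  1.06551603]]))}
WT=np.array([[ 9.99999710e-01,  3.67308016e-04,  6.66849998e-04,1.25567131e-03],[-5.50944682e-04,  9.53653229e-01,  3.00907322e-01,-7.61561696e-02],[-5.25417982e-04, -3.00907602e-01,  9.53653155e-01,3.07547482e-02],[0,0,0,1]])
WF,WCX,WCY=68.79189620508399,324.9675034994442,196.60096032114538
def tool(obs):
    T=np.eye(4);T[:3,:3]=R.from_euler("xyz",obs["tcp_rot"]).as_matrix();T[:3,3]=obs["tcp_pos"];return T
def camof(name,obs=None):
    if name!="wrist": return CAM[name]
    E=np.linalg.inv(tool(obs)@WT)
    return (WF,WCX,WCY,E[:3])
def proj(c,P):
    f=200/np.tan(np.radians(c[0])/2); q=np.atleast_2d(P)@c[3][:,:3].T+c[3][:,3]
    return np.c_[f*q[:,0]/q[:,2]+c[1],f*q[:,1]/q[:,2]+c[2]]
def ray_z(c,uv,z):
    f=200/np.tan(np.radians(c[0])/2); d=c[3][:,:3].T@np.array([(uv[0]-c[1])/f,(uv[1]-c[2])/f,1]); o=-c[3][:,:3].T@c[3][:,3]
    return o+d*(z-o[2])/d[2]
def jigT(x,y,yaw):
    T=np.eye(4);T[:3,:3]=R.from_euler("z",yaw).as_matrix();T[:3,3]=[x,y,0];return T
c3,s3=np.cos(np.pi/6),.5
LP=np.array([[c3,0,-s3,0],[0,1,0,0],[s3,0,c3,.085],[0,0,0,1]])
def pt(T,p): return (T@np.r_[p,1])[:3]
E
python3 - <<'E'
from h import *
un=lambda L,fx,fy,ox,oy:[((u+.5)/fx-.5+ox,(v+.5)/fy-.5+oy) for u,v in L]
top=CAM["top"];sc=CAM["scene"]
# rack
ct=un([(147,77),(565,170),(520,375),(97,287),(258,187),(438,236)],8,8,325,195)
cs=un([(540,316),(455,368),(690,460),(595,495)],4,3.5,195,130)
print("rack ray", [ray_z(top,p,z).round(4) for p,z in zip(ct,[.07]*4+[.124,.1])], ray_z(sc,cs[0],.124))
def fr(p):
    T=jigT(*p); # rack corners: image-right = -y
    P=[pt(T,q) for q in [(.033,.068,.07),(.033,-.068,.07),(-.033,-.068,.07),(-.033,.068,.07),(0,.03,.124),(0,-.03,.100)]]
    Q=[pt(T,q) for q in [(0,.03,.124),(-.033,.068,.07),(.033,-.068,.07),(-.033,-.068,.07)]]
    return np.r_[(proj(top,P)-ct).ravel(),(proj(sc,Q)-cs).ravel()]
r=least_squares(fr,[.35,-.1,0.]);print(r.x,r.fun.round(1)); print("pin",pt(jigT(*r.x),(0,.03,.07)))
# jig
ct=un([(48,285),(263,203),(333,417),(122,495),(310,150),(565,55),(474,222),(343,190),(552,115)],6,6,155,145)
cs=un([(38,130),(118,68),(232,97),(305,102)],4,3.5,195,130)
def fj(p):
    T=jigT(*p[:3]);s=p[3];bx=p[4]
    P=[pt(T,q) for q in [(bx+.049,.189,.044),(bx+.049,.091,.044),(bx-.049,.091,.044),(bx-.049,.189,.044)]]
    L=T@LP
    P+=[pt(L,q) for q in [(.052,.056,0),(.052,-.056,0),(0,s,.008),(.032,.043+s,.008),(.032,-.043+s,.008)]]
    Q=[pt(T,q) for q in [(bx-.049,.189,.044),(bx+.049,.189,.044),(bx+.049,.091,.044)]]+[pt(L,(0,s,.008))]
    return np.r_[(proj(top,P)-ct).ravel(),(proj(sc,Q)-cs).ravel()]
r=least_squares(fj,[.45,.2,0.3,.005,0]);print(r.x,r.fun.round(1))
T=jigT(*r.x[:3]); print("hole",pt(T@LP,(0,0,.008)),"knob",pt(T,(r.x[4],.14,.038)))
# bar ends
b=un([(193,303),(203,408)],6,6,155,145)
print([ray_z(top,p,.038) for p in b])
E
```

```text
rack ray [array([0.5205, 0.0167, 0.07  ]), array([ 0.4917, -0.1143,  0.07  ]), array([ 0.4277, -0.0986,  0.07  ]), array([0.4545, 0.0327, 0.07  ]), array([ 0.4805, -0.012 ,  0.124 ]), array([ 0.4682, -0.0691,  0.1   ])] [ 0.47983699 -0.01628591  0.124     ]
[ 0.47415598 -0.04318798 -0.21199126] [ 0.2 -0.1  0.9 -0.1  1.7  0.1  1.  -0.7  0.8 -0.   1.4  0.2 -0.6 -0.7
 -1.6 -1.5  0.  -2.4 -1.8 -0.2]
pin [ 0.48046819 -0.01385956  0.07      ]
[ 0.57773396  0.28418025  0.36725828  0.00472723 -0.00133925] [ 0.2 -0.5  0.8 -0.1  1.3 -0.5 -0.3  0.2 -0.  -0.5  1.  -0.5  0.6  0.1
  0.8 -0.1 -0.6  0.2 -1.4 -0.8 -1.9 -1.1 -0.2 -1.3 -0.7 -0.3]
hole [0.5740007  0.28274402 0.0919282 ] knob [0.52621591 0.41436352 0.038     ]
[array([0.54647276, 0.41775331, 0.038     ]), array([0.50109266, 0.41118795, 0.038     ])]
```

```bash
cat >> h.py <<'E'
def target(grasp,zdir,xdir,reach=.155):
    """tool pose whose grasp point is at grasp"""
    z=np.array(zdir,float);z/=np.linalg.norm(z);x=np.array(xdir,float);x-=z*(x@z);x/=np.linalg.norm(x)
    T=np.eye(4);T[:3,:3]=np.c_[x,np.cross(z,x),z];T[:3,3]=np.array(grasp)-reach*z;return T
def plan(T0,T1,n=None,g=85):
    D=np.linalg.inv(T0)@T1; rv=R.from_matrix(D[:3,:3]).as_rotvec(); d=np.linalg.norm(D[:3,3])*1e3
    print("dist mm",d.round(1),"tool d",(D[:3,3]*1e3).round(1),"rot",rv.round(3))
    m=int(max(np.ceil(d/58),np.ceil(np.linalg.norm(rv)/.18),1)); n=n or m
    rows=[];Rc=T0[:3,:3];w=(T1[:3,3]-T0[:3,3])/n
    for i in range(n):
        t=Rc.T@w*1e3; rows.append([*t.round(1).tolist(),*(rv/n).round(3).tolist(),g]); Rc=Rc@R.from_rotvec(rv/n).as_matrix()
    for r in rows: print(r)
E
python3 - <<'E'
from h import *
import station
print([n for n in dir(station) if n[0]!='_'])
print(getattr(station,'tip_reach',None))
o=station.get_obs(); 
y=-.212
plan(tool(o),target([.4805,-.0139,.106+.12],[0,0,-1],[np.cos(y),np.sin(y),0]))
E
```

```text
['PlanningError', 'finish_job', 'get_obs', 'snapshot', 'tip_reach']
0.1734
dist mm 634.4 tool d [-449.1  447.5   23.5] rot [1.00e-03 2.00e-03 1.38e+00]
[-40.8, 40.7, 2.1, 0.0, 0.0, 0.125, 85]
[-35.4, 45.5, 2.1, 0.0, 0.0, 0.125, 85]
[-29.4, 49.5, 2.1, 0.0, 0.0, 0.125, 85]
[-23.0, 52.8, 2.1, 0.0, 0.0, 0.125, 85]
[-16.2, 55.3, 2.1, 0.0, 0.0, 0.125, 85]
[-9.2, 56.9, 2.1, 0.0, 0.0, 0.125, 85]
[-2.0, 57.6, 2.1, 0.0, 0.0, 0.125, 85]
[5.2, 57.4, 2.1, 0.0, 0.0, 0.125, 85]
[12.4, 56.3, 2.1, 0.0, 0.0, 0.125, 85]
[19.3, 54.3, 2.1, 0.0, 0.0, 0.125, 85]
[26.0, 51.5, 2.1, 0.0, 0.0, 0.125, 85]
```

```bash
python3 -m pendant '[[[-40.8,40.7,2,0,0,0.125,85],[-35.4,45.5,2,0,0,0.125,85],[-29.4,49.5,2,0,0,0.125,85],[-23,52.8,2,0,0,0.125,85],[-16.2,55.3,2,0,0,0.125,85]]]'
python3 -m pendant '[[[-9.2,56.9,2,0,0,0.125,85],[-2,57.6,2,0,0,0.125,85],[5.2,57.4,2,0,0,0.125,85],[12.4,56.3,2,0,0,0.125,85],[19.3,54.3,2,0,0,0.125,85]]]'
python3 -m pendant '[[[26,51.5,2,0,0,0.125,60],[0,0,0,0,0,0,60],[0,0,0,0,0,0,60]]]'
cat > look.py <<'E'
import sys,cv2
from h import *
from station import *
def look(n,tag,pts,crop=None,f=1):
    """draw predicted world points"""
    o=get_obs();s=snapshot(n);im=s["color"].copy();np.save(f"pics/{tag}.npy",tool(o))
    cv2.imwrite(f"pics/{tag}_raw.png",im)
    uv=proj(camof(n,o),np.array(pts)) if len(pts) else []
    for u,v in uv: cv2.drawMarker(im,(int(round(u)),int(round(v))),(0,0,255),cv2.MARKER_CROSS,7,1)
    if crop: a,b,c,d=crop; im=im[b:d,a:c]
    im=cv2.resize(im,None,fx=f,fy=f,interpolation=cv2.INTER_CUBIC);cv2.imwrite(f"pics/{tag}.png",im)
    print(np.round(uv,1).tolist()); print("t",round(o["time"],2),"tcp",o["tcp_pos"].round(4),o["tcp_rot"].round(4),"F",o["contact_force"].round(1),"op",round(o["opening"],4)); return o
E
python3 - <<'E'
from look import *
T=jigT(.4742,-.0432,-.212)
look("wrist","w1",[pt(T,(0,.03,.124)),pt(T,(0,.03,.07)),pt(T,(0,-.03,.1)),pt(T,(.033,.068,.07)),pt(T,(-.033,.068,.07)),pt(T,(.033,-.068,.07)),pt(T,(-.033,-.068,.07))],None,1.25)
E
```

```text
time: 0.78
tcp_pos: [0.3526, 0.3059, 0.3945]
tcp_rot: [3.141, -0.0, 0.539]
contact_force: [0.6, -0.1, -0.0]
opening: 0.0848
time: 1.4
tcp_pos: [0.4606, 0.0386, 0.3847]
tcp_rot: [-3.141, -0.0, -0.086]
contact_force: [0.6, 0.3, 0.3]
opening: 0.0848
time: 1.78
tcp_pos: [0.4816, -0.013, 0.3822]
tcp_rot: [-3.141, 0.002, -0.207]
contact_force: [0.9, 0.3, 0.9]
opening: 0.0598
[[322.6, 203.1], [323.1, 185.7], [322.7, 254.1], [357.6, 147.6], [288.8, 147.3], [352.8, 271.9], [292.8, 271.6]]
t 1.77 tcp [ 0.4816 -0.013   0.3822] [-3.1412e+00  1.6000e-03 -2.0750e-01] F [0.9 0.3 0.9] op 0.0598
```

View pics/w1.png

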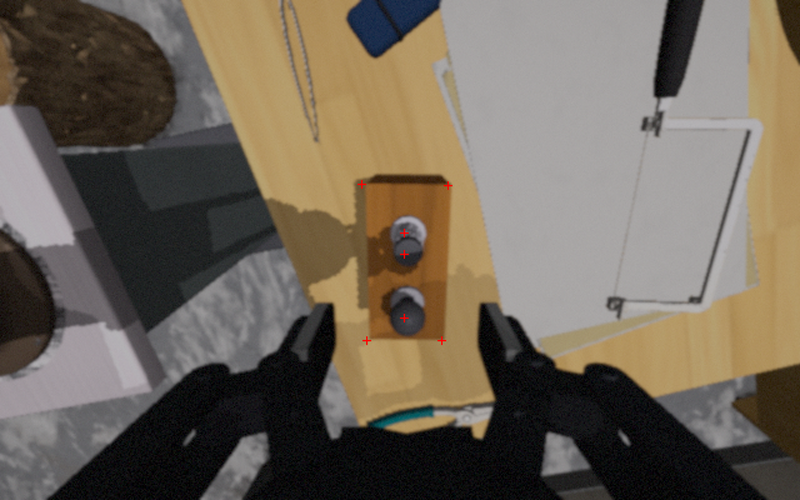

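The wrist view shows the drift pin at about (407,245) and the ball pin at (407,315), 2 to 3 px off my prediction. I'll zoom in to refine.

```bash
python3 - <<'E'
import cv2
a=cv2.imread("pics/w1_raw.png")
cv2.imwrite("pics/w1z.png",cv2.resize(a[135:280,280:370],None,fx=6,fy=4,interpolation=cv2.INTER_CUBIC))
E
```

```text
(no output)
```

View pics/w1z.png

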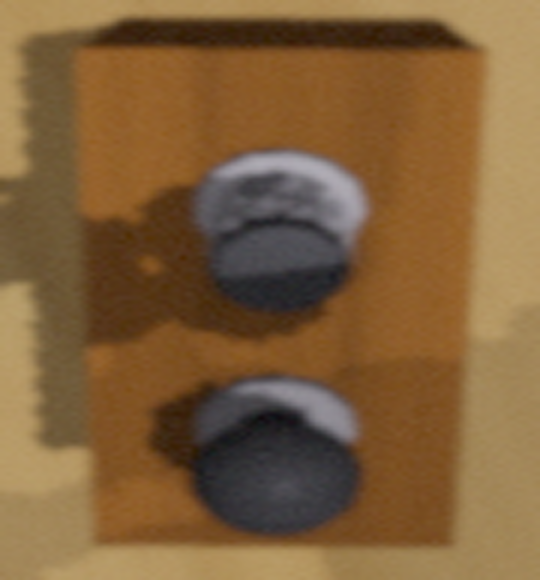

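```bash
python3 - <<'E'
from h import *
T=np.load("pics/w1.npy"); E=np.linalg.inv(T@WT); c=(WF,WCX,WCY,E[:3])
m=np.array([(292.7,145.9),(360.9,145.9),(355.4,270.9),(295.5,270.9),(326.3,201)])
def f(p):
    J=jigT(*p);return (proj(c,[pt(J,q) for q in [(-.033,.068,.07),(.033,.068,.07),(.033,-.068,.07),(-.033,-.068,.07),(0,.03,.124)]])-m).ravel()
r=least_squares(f,[.474,-.043,-.21]);print(r.x,r.fun.round(1)); print(pt(jigT(*r.x),(0,.03,.07)),ray_z(c,m[4],.124))
y=r.x[2]; p=pt(jigT(*r.x),(0,.03,0))
print("top/scene est .4805 -.0139")
plan(T,target([p[0],p[1],.104+.06],[0,0,-1],[np.cos(y),np.sin(y),0]))
E
```

```text
[ 0.4775528  -0.04242968 -0.21402633] [-0.5 -0.2  0.2  0.3  0.2 -0.1 -0.  -0.5  0.2  0.4]
[ 0.48392468 -0.01311417  0.07      ] [ 0.483837   -0.01273182  0.124     ]
top/scene est .4805 -.0139
dist mm 63.3 tool d [ 2.4 -0.3 63.2] rot [-0.     0.002  0.007]
[1.2, -0.2, 31.6, -0.0, 0.001, 0.003, 85]
[1.2, -0.2, 31.6, -0.0, 0.001, 0.003, 85]
```

```bash
python3 -m pendant '[[[1,0,32,0,0,0.003,60],[1,0,32,0,0,0.003,60],[0,0,0,0,0,0,60]]]'
python3 - <<'E'
from look import *
look("wrist","w2",[(.4838,-.0129,.124),(.4838,-.0129,.104)],None,1.25)
E
```

```text
time: 2.2
tcp_pos: [0.482, -0.0117, 0.3163]
tcp_rot: [3.141, 0.007, -0.21]
contact_force: [0.2, -0.2, 0.2]
opening: 0.0599
[[328.2, 237.3], [328.0, 224.4]]
t 2.2 tcp [ 0.482  -0.0117  0.3163] [ 3.1411  0.0068 -0.2101] F [ 0.2 -0.2  0.2] op 0.0599
```

View pics/w2.png

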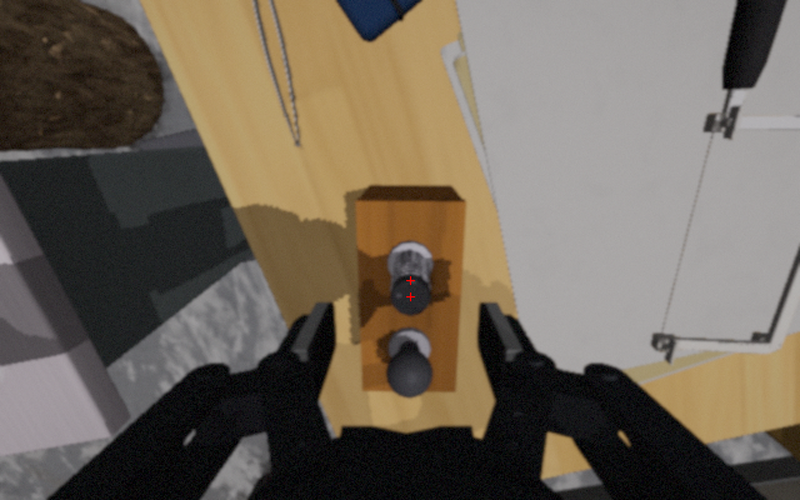

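The predicted point lies on the grip top, at (410,296). Next I'll compute the final descent.

```bash
python3 - <<'E'
from h import *
from station import *
o=get_obs();print(o["tcp_rot"])
plan(tool(o),target([.4838,-.0129,.104],[0,0,-1],[np.cos(-.213),np.sin(-.213),0]),2)
E
```

```text
[ 3.14145505e+00  3.05462986e-03 -2.10446242e-01]
dist mm 59.0 tool d [ 1.   0.7 58.9] rot [0.    0.003 0.003]
[0.5, 0.3, 29.5, 0.0, 0.002, 0.001, 85]
[0.5, 0.4, 29.5, 0.0, 0.002, 0.001, 85]
```

```bash
python3 -m pendant '[[[0.5,0.5,29,0,0.002,0.001,60],[0.5,0.5,28,0,0,0.001,60],[0,0,0,0,0,0,60]]]' && python3 - <<'E'
from h import *
from station import *
o=get_obs();print(o["tcp_rot"])
plan(tool(o),target([.4838,-.0129,.104],[0,0,-1],[np.cos(-.213),np.sin(-.213),0]),1)
E
```

```text
time: 2.62
tcp_pos: [0.4843, -0.014, 0.2614]
tcp_rot: [3.141, 0.0, -0.214]
contact_force: [0.4, -0.0, 0.2]
opening: 0.0598
[ 3.14142669e+00  4.67266001e-04 -2.13838765e-01]
dist mm 2.7 tool d [-0.7 -0.9  2.4] rot [ 0.     0.    -0.001]
[-0.7, -0.9, 2.4, 0.0, 0.0, -0.001, 85]
```

```bash
python3 -m pendant '[[[-0.7,-0.7,1,0,0,0,10],[0,0,0,0,0,0,10],[0,0,0,0,0,0,10],[0,0,0,0,0,0,10],[0,0,0,0,0,0,10]]]' && python3 -m pendant '[[[0,0,0,0,0,0,10],[0,0,0,0,0,0,10]]]'
```

```text
time: 3.25
tcp_pos: [0.4841, -0.0135, 0.2621]
tcp_rot: [-3.141, -0.001, -0.215]
contact_force: [-3.7, 2.3, 6.6]
opening: 0.0184
time: 3.5
tcp_pos: [0.4841, -0.0136, 0.2621]
tcp_rot: [-3.141, -0.001, -0.215]
contact_force: [-3.8, 1.6, 6.9]
opening: 0.0184
```

```bash
python3 -m pendant '[[[0,0,-20,0,0,0,10],[0,0,-50,0,0,0,10],[0,0,-55,0,0,0,10],[0,0,-10,0,0,0,10],[0,0,0,0,0,0,10]]]'; python3 - <<'E'
from look import *
look("wrist","w3",[],None,1.25)
look("scene","s3",[],(300,150,400,290),5)
E
```

```text
time: 4.12
tcp_pos: [0.484, -0.0137, 0.3965]
tcp_rot: [-3.141, -0.004, -0.215]
contact_force: [-0.2, -0.4, -1.8]
opening: 0.0186
[]
t 4.12 tcp [ 0.484  -0.0137  0.3965] [-3.1414 -0.0041 -0.215 ] F [-0.2 -0.4 -1.8] op 0.0186
[]
t 4.17 tcp [ 0.4834 -0.0137  0.3949] [ 3.1415e+00 -7.0000e-04 -2.1500e-01] F [-0.2 -0.1 -1.5] op 0.0187
```

View pics/w3.png

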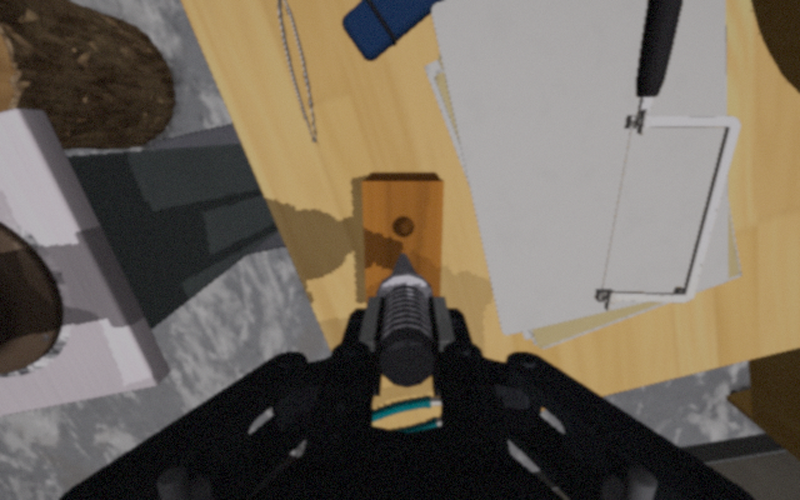

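View pics/s3.png

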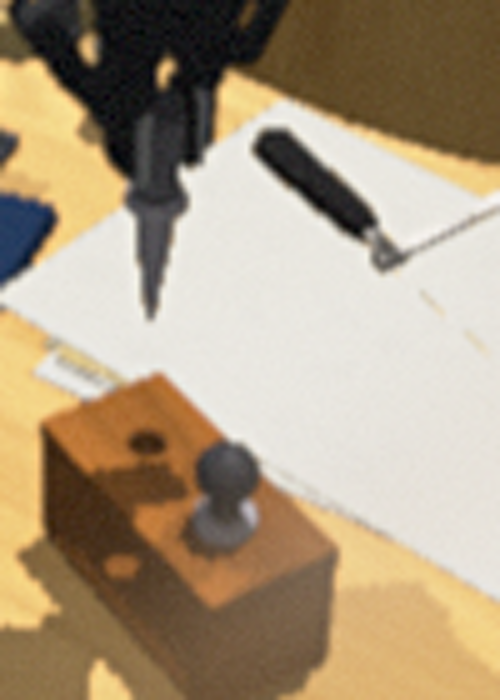

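```bash
python3 - <<'E'
import cv2
a=cv2.imread("pics/w3_raw.png")
cv2.imwrite("pics/w3z.png",cv2.resize(a[190:315,275:375],None,fx=6,fy=4.8,interpolation=cv2.INTER_CUBIC))
E
```

```text
(no output)
```

View pics/w3z.png

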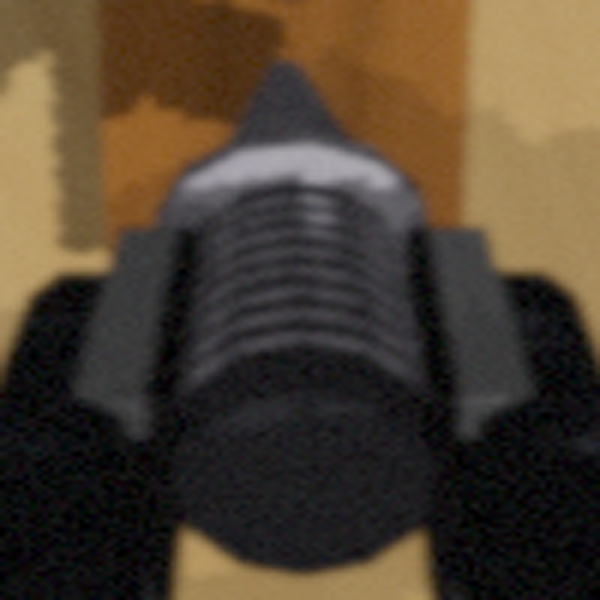

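```bash
python3 - <<'E'
from h import *
c=(WF,WCX,WCY,np.linalg.inv(WT)[:3])
u=lambda x,y:((x+.5)/6-.5+275,(y+.5)/4.8-.5+190)
for n,p,z in [("top",u(305,483),.138),("tip",u(284,66),.252),("collarTop back edge",u(295,143),.186)]:
    print(n,ray_z(c,p,z)*1e3)
for z in(.138,.192,.252): print(proj(c,[0,0,z]))
E
```

```text
top [  1.54618469  -0.27158465 138.        ]
tip [ -1.02707905  -0.68053654 252.        ]
collarTop back edge [  0.67618769 -13.51550385 186.        ]
[[321.80792859 290.77187776]]
[[322.68190727 236.45846956]]
[[323.20164659 204.15926821]]
```

```bash
python3 - <<'E'
from h import *
import cv2
# scene picture taken at TCP approx (.4834,-.0137,.3949), rot down
T=np.eye(4);T[:3,:3]=R.from_euler("xyz",[3.1415,-.0007,-.215]).as_matrix();T[:3,3]=[.4834,-.0137,.3949]
for zz in (.192,.186,.252): 
    p=proj(CAM["scene"],[pt(T,(0,0,zz))])[0]; q=proj(CAM["scene"],[pt(T,(.002,0,zz))])[0]; print(zz,(p-[300,150]+.5)*5-.5,"per 2mm tool x",(q-p)*5)
a=cv2.imread("pics/s3_raw.png");cv2.imwrite("pics/s3z.png",cv2.resize(a[165:220,315:345],None,fx=12,fy=12,interpolation=cv2.INTER_CUBIC))
E
```

```text
0.192 [156.0952069  199.55778858] per 2mm tool x [ 4.03822945 -1.57623331]
0.186 [156.42603894 187.94908041] per 2mm tool x [ 4.05228314 -1.57254382]
0.252 [152.91116974 311.2838422 ] per 2mm tool x [ 3.90287245 -1.60838858]
```

View pics/s3z.png

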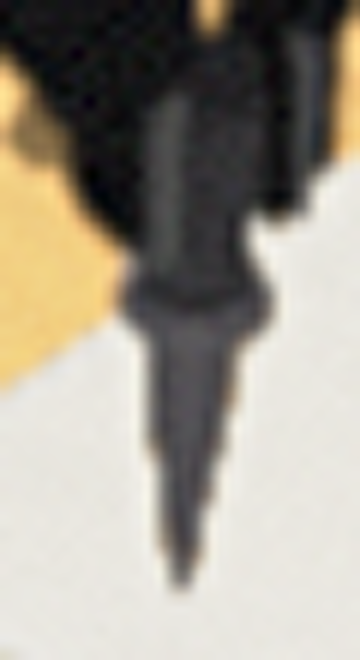

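```bash
cat >> h.py <<'E'
def pinT(off,axis):
    z=-np.array(axis,float);z/=np.linalg.norm(z);x=np.array([1,0,0.]);x-=z*(x@z);x/=np.linalg.norm(x)
    T=np.eye(4);T[:3,:3]=np.c_[x,np.cross(z,x),z];T[:3,3]=off;return T
TP=pinT([-.0003,-.0006,.192],[-.0245,-.004,1])
JIG=jigT(.57773,.28418,.36726)
def pinpose(s,h,J=None,x=0):
    """tool pose so that pin origin is h above upper plate top, at lateral s, upslope x"""
    L=(JIG if J is None else J)@LP
    W=np.eye(4);W[:3,:3]=np.c_[L[:3,1],np.cross(L[:3,2],L[:3,1]),L[:3,2]];W[:3,3]=pt(L,(x,s,.008+h))
    return W@np.linalg.inv(TP)
E
python3 - <<'E'
from h import *
from station import *
plan(tool(get_obs()),pinpose(.0025,.135),14,10)
E
```

```text
dist mm 244.4 tool d [-110.  -217.4   19. ] rot [-0.281  0.581 -2.1  ]
[-7.9, -15.5, 1.4, -0.02, 0.042, -0.15, 10]
[-5.5, -16.6, 0.8, -0.02, 0.042, -0.15, 10]
[-3.0, -17.2, 0.2, -0.02, 0.042, -0.15, 10]
[-0.4, -17.5, -0.2, -0.02, 0.042, -0.15, 10]
[2.3, -17.3, -0.5, -0.02, 0.042, -0.15, 10]
[4.8, -16.8, -0.7, -0.02, 0.042, -0.15, 10]
[7.3, -15.8, -0.8, -0.02, 0.042, -0.15, 10]
[9.6, -14.5, -0.7, -0.02, 0.042, -0.15, 10]
[11.7, -12.9, -0.5, -0.02, 0.042, -0.15, 10]
[13.5, -11.0, -0.3, -0.02, 0.042, -0.15, 10]
[15.0, -8.9, 0.1, -0.02, 0.042, -0.15, 10]
[16.2, -6.5, 0.6, -0.02, 0.042, -0.15, 10]
[16.9, -4.1, 1.2, -0.02, 0.042, -0.15, 10]
[17.3, -1.5, 1.9, -0.02, 0.042, -0.15, 10]
```

```bash
python3 -m pendant '[[[-7.9,-15.5,1.4,-0.02,0.042,-0.15,10],[-5.5,-16.6,0.8,-0.02,0.042,-0.15,10],[-3,-17.2,0.2,-0.02,0.042,-0.15,10],[-0.4,-17.5,-0.2,-0.02,0.042,-0.15,10],[2.3,-17.3,-0.5,-0.02,0.042,-0.15,10]]]'
python3 -m pendant '[[[4.8,-16.8,-0.7,-0.02,0.042,-0.15,10],[7.3,-15.8,-0.8,-0.02,0.042,-0.15,10],[9.6,-14.5,-0.7,-0.02,0.042,-0.15,10],[11.7,-12.9,-0.5,-0.02,0.042,-0.15,10],[13.5,-11,-0.3,-0.02,0.042,-0.15,10]]]'
python3 -m pendant '[[[15,-8.9,0,-0.02,0.042,-0.15,10],[16.2,-6.5,0.6,-0.02,0.042,-0.15,10],[16.9,-4.1,1.2,-0.02,0.042,-0.15,10],[17.3,-1.5,1.9,-0.02,0.042,-0.15,10],[0,0,0,0,0,0,10]]]'
python3 - <<'E'
from look import *
o=get_obs();plan(tool(o),pinpose(.0025,.135),None,10)
plan(tool(o),pinpose(.0025,.095),None,10)
L=JIG@LP
look("wrist","w4",[pt(L,(0,.0047,.008))],None,1.25)
look("scene","s4",[],(200,80,340,220),5)
print(o["joints"].round(2))
E
```

```text
time: 4.85
tcp_pos: [0.4609, 0.0711, 0.386]
tcp_rot: [2.974, -0.151, 0.556]
contact_force: [1.0, -0.4, -1.4]
opening: 0.0185
time: 5.48
tcp_pos: [0.4389, 0.1549, 0.3791]
tcp_rot: [2.746, -0.143, 1.344]
contact_force: [-0.2, -0.7, -1.5]
opening: 0.0188
time: 6.1
tcp_pos: [0.4213, 0.2221, 0.374]
tcp_rot: [2.613, -0.023, 1.952]
contact_force: [-0.8, 0.1, -1.2]
opening: 0.0186
dist mm 1.2 tool d [-0.1  1.1 -0.5] rot [ 0.001 -0.002  0.001]
[-0.1, 1.1, -0.5, 0.001, -0.002, 0.001, 10]
dist mm 39.5 tool d [-1.2  0.9 39.5] rot [ 0.001 -0.002  0.001]
[-1.2, 0.9, 39.5, 0.001, -0.002, 0.001, 10]
[[321.4, 180.5]]
t 6.1 tcp [0.4213 0.2221 0.374 ] [ 2.6127 -0.0228  1.9523] F [-0.8  0.1 -1.2] op 0.0186
[]
t 6.15 tcp [0.4217 0.2218 0.3745] [ 2.6119 -0.0226  1.951 ] F [ 0.7 -0.9 -1.5] op 0.0188
[ 0.39 -0.07  2.17  0.03  0.51 -1.58]
```

View pics/w4.png

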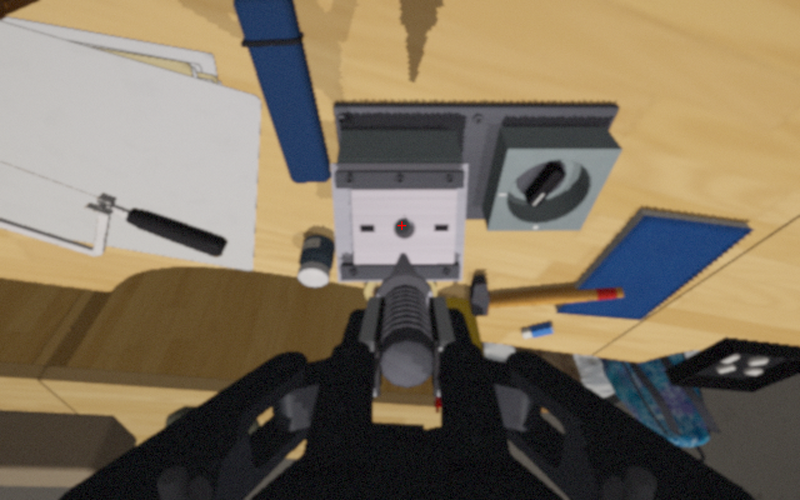

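View pics/s4.png

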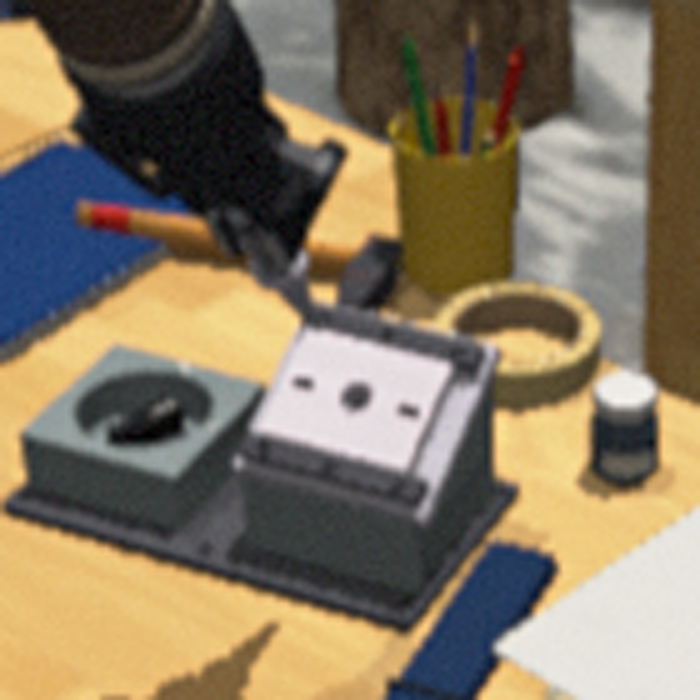

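The wrist view shows the hole at (403,227), 1 to 2 px from my prediction, with the pin tip at (403,258). I'll fit the jig pose in this view.

```bash
python3 - <<'E'
import cv2
a=cv2.imread("pics/w4_raw.png")
cv2.imwrite("pics/w4z.png",cv2.resize(a[128:228,258:383],None,fx=6,fy=6,interpolation=cv2.INTER_CUBIC))
E
```

```text
(no output)
```

View pics/w4z.png

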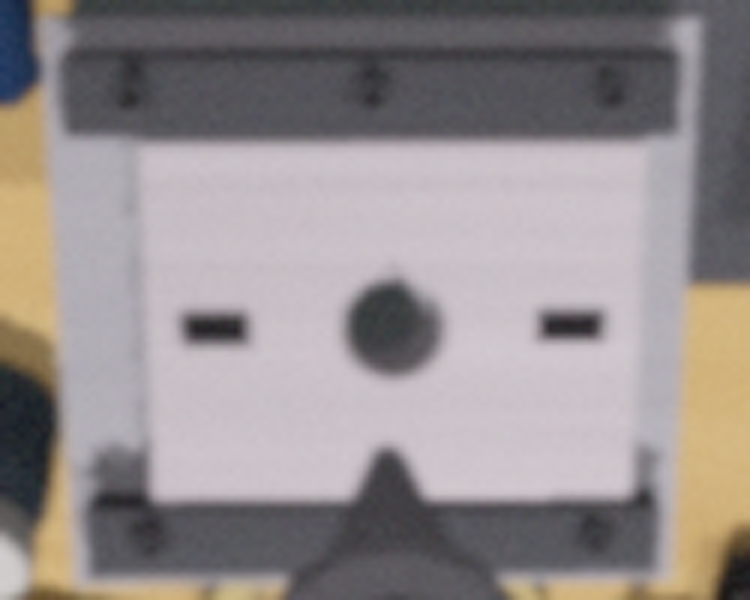

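```bash
cat > fitj.py <<'E'
from h import *
def fit(tag,meas,free=("x","y","yaw","s")):
    T=np.load(f"pics/{tag}.npy"); c=(WF,WCX,WCY,np.linalg.inv(T@WT)[:3])
    names=list(meas);M=np.array([meas[k][1] for k in names])
    def f(p):
        L=jigT(*p[:3])@LP; P=[]
        for k in names:
            q=np.array(meas[k][0],float); 
            if k.startswith("U"): q=q+[0,p[3],0]
            P.append(pt(L,q))
        return (proj(c,P)-M).ravel()
    r=least_squares(f,[.5777,.2842,.367,.004]);print(tag,r.x.round(5),dict(zip(names,r.fun.reshape(-1,2).round(1).tolist())))
    return r.x,c
E
python3 - <<'E'
from fitj import *
u=lambda x,y:((x+.5)/6-.5+258,(y+.5)/6-.5+128)
x,c=fit("w4",{"Uh":((0,0,.008),u(395,328)),"a":((-.052,-.056,0),u(42,17)),"b":((-.052,.056,0),u(702,17)),"c":((.052,-.056,0),u(75,580)),"d":((.052,.056,0),u(668,580)),"s":((-.04,0,.0115),u(372,85))})
# pin in this picture
T=np.load("pics/w4.npy");J=jigT(*x[:3])
cc=(WF,WCX,WCY,np.linalg.inv(WT)[:3])
print("tip tool",ray_z(cc,u(388,452),.252)*1e3)
# tip in jig LP frame
tip=pt(T,ray_z(cc,u(388,452),.252)); print("tip in LP mm",(np.linalg.inv(J@LP)@np.r_[tip,1])[:3]*1e3)
L=J@LP; a=-L[:3,2]; print("hole axis in tool",T[:3,:3].T@a)
E
```

```text
w4 [0.5779  0.28753 0.36237 0.00374] {'Uh': [-0.0, -0.8], 'a': [-0.1, -0.6], 'b': [-0.1, -0.3], 'c': [-0.3, 0.3], 'd': [0.2, -0.3], 's': [0.3, 1.6]}
tip tool [ -0.75959292  -1.05015293 252.        ]
tip in LP mm [-2.15899946  0.94114193 83.19272639]
hole axis in tool [-0.02927309 -0.00516369  0.99955811]
```

```bash
python3 -m pendant '[[[-0.6,0.9,26,0,0,0,10],[-0.6,0.6,26,0,0,0,10],[0,0,0,0,0,0,10],[0,0,0,0,0,0,10]]]'
python3 - <<'E'
from look import *
o=look("wrist","w5",[],(240,120,390,240),5)
plan(tool(o),pinpose(.0025,.082),None,10)
look("top","t5",[],(190,140,290,220),6)
E
```

```text
time: 6.7
tcp_pos: [0.4486, 0.2318, 0.3329]
tcp_rot: [2.607, -0.022, 1.951]
contact_force: [-0.5, -0.2, -1.4]
opening: 0.0187
[]
t 6.7 tcp [0.4486 0.2318 0.3329] [ 2.6069 -0.0223  1.9513] F [-0.5 -0.2 -1.4] op 0.0187
dist mm 4.2 tool d [ 0.5 -3.5  2.4] rot [ 0.007 -0.001  0.   ]
[0.5, -3.5, 2.4, 0.007, -0.001, 0.0, 10]
[]
t 6.75 tcp [0.4486 0.2319 0.3334] [ 2.6056 -0.0223  1.9516] F [ 0.1 -0.4 -1.2] op 0.0188
```

View pics/w5.png

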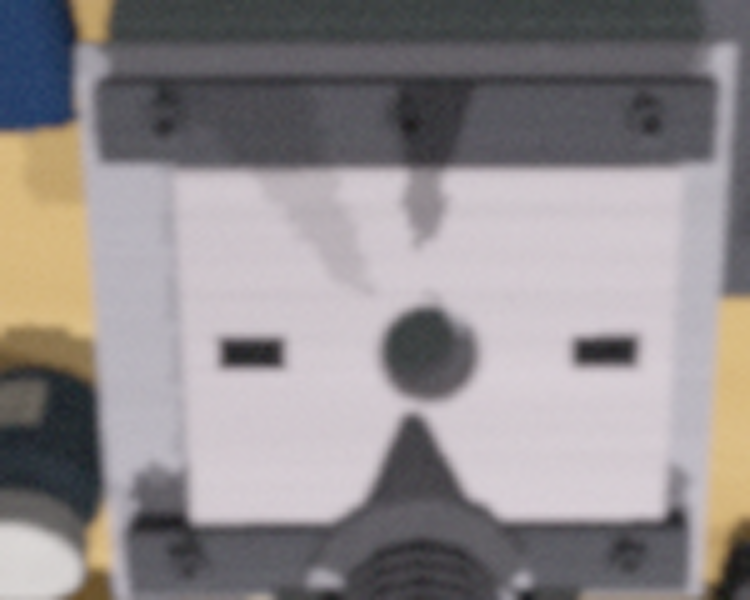

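View pics/t5.png

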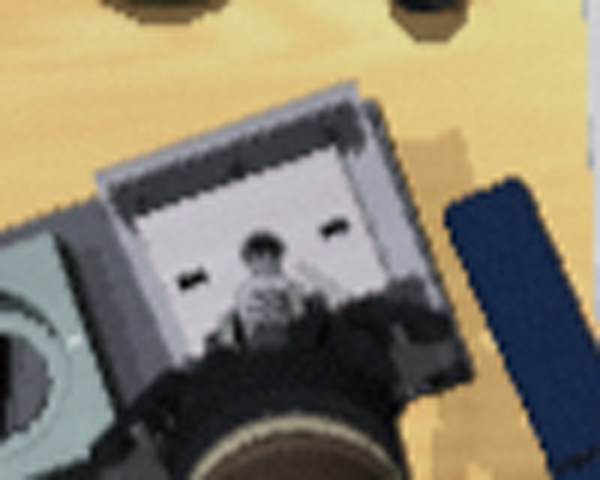

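```bash
cat >> fitj.py <<'E'
def tipin(tag,x,uvtip,zt=.252):
    T=np.load(f"pics/{tag}.npy");J=jigT(*x[:3]);cc=(WF,WCX,WCY,np.linalg.inv(WT)[:3])
    t=ray_z(cc,uvtip,zt);tip=pt(T,t);a=-(J@LP)[:3,2]
    print("tip tool",t*1e3,"in LP mm",((np.linalg.inv(J@LP)@np.r_[tip,1])[:3]*1e3).round(2),"hole axis in tool",(T[:3,:3].T@a).round(4))
E
python3 - <<'E'
from fitj import *
u=lambda x,y:((x+.5)/5-.5+240,(y+.5)/5-.5+120)
x,c=fit("w5",{"Uh":((0,0,.008),u(430,352)),"a":((-.052,-.056,0),u(75,43)),"b":((-.052,.056,0),u(742,43)),"s1":((-.04,-.045,.0115),u(163,112)),"s2":((-.04,.045,.0115),u(650,112)),"s3":((.04,-.045,.0115),u(187,552)),"s4":((.04,.045,.0115),u(630,552))})
tipin("w5",x,u(414,424))
E
```

```text
w5 [0.57741 0.28732 0.36254 0.00358] {'Uh': [-0.0, -1.1], 'a': [0.2, -1.0], 'b': [-0.9, -0.7], 's1': [-5.6, 1.4], 's2': [6.5, 1.6], 's3': [-5.3, 2.7], 's4': [5.3, 1.9]}
tip tool [-6.42280932e-01  2.04069396e-01  2.52000000e+02] in LP mm [ 5.5   0.28 32.86] hole axis in tool [-0.0283 -0.0109  0.9995]
```

```bash
python3 -m pendant '[[[0.7,-3.4,0,0.007,-0.001,0,10],[0,0,0,0,0,0,10],[0,0,0,0,0,0,10]]]'
python3 - <<'E'
from look import *
o=look("wrist","w6",[],(240,120,390,240),5)
plan(tool(o),pinpose(.0025,.082),None,10)
E
```

```text
time: 7.18
tcp_pos: [0.4455, 0.2318, 0.3314]
tcp_rot: [2.613, -0.021, 1.952]
contact_force: [-0.0, -0.5, -0.3]
opening: 0.0184
[]
t 7.17 tcp [0.4455 0.2318 0.3314] [ 2.6128 -0.0214  1.952 ] F [-0.  -0.5 -0.3] op 0.0184
dist mm 2.6 tool d [-0.6 -0.2  2.6] rot [ 0.001 -0.001  0.001]
[-0.6, -0.2, 2.6, 0.001, -0.001, 0.001, 10]
```

View pics/w6.png

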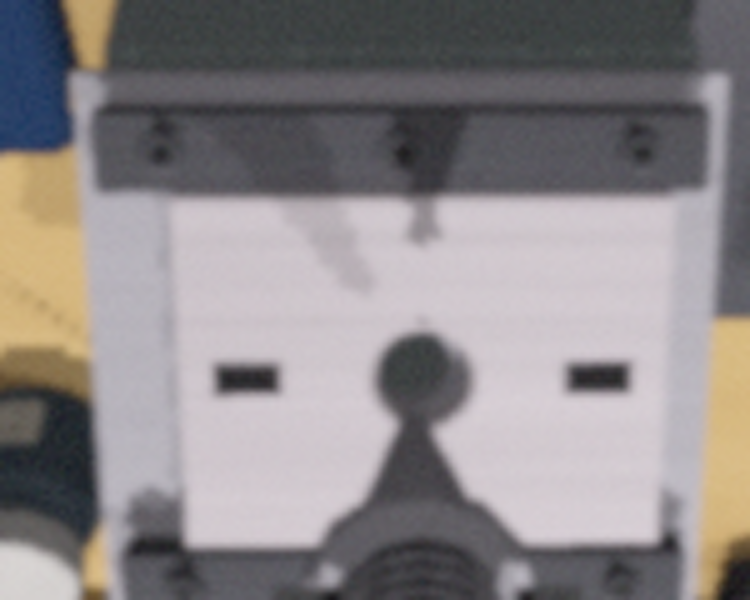

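```bash
python3 - <<'E'
from fitj import *
u=lambda x,y:((x+.5)/5-.5+240,(y+.5)/5-.5+120)
x,c=fit("w6",{"Uh":((0,0,.008),u(425,380)),"a":((-.052,-.056,0),u(70,72)),"b":((-.052,.056,0),u(728,72)),"s2":((-.04,0,.0115),u(403,147)), "U1":((0,-.031,.008),u(247,380)),"U2":((0,.031,.008),u(600,380))})
tipin("w6",x,u(414,424))
E
```

```text
w6 [0.57841 0.28738 0.36423 0.00393] {'Uh': [-0.1, -0.7], 'a': [0.4, 0.0], 'b': [-0.3, 0.2], 's2': [-0.2, 1.2], 'U1': [0.3, -0.6], 'U2': [-0.2, -0.8]}
tip tool [-6.42280932e-01  2.04069396e-01  2.52000000e+02] in LP mm [-0.05  1.61 33.49] hole axis in tool [-0.027  -0.0051  0.9996]
```

```bash
python3 -m pendant '[[[-0.3,0,11,0,0,0,10],[-0.4,-0.1,12,0,0,0,10],[0,0,0,0,0,0,10],[0,0,0,0,0,0,10]]]'
python3 - <<'E'
from look import *
o=look("wrist","w7",[],(240,120,390,240),5)
plan(tool(o),pinpose(.0022,.059),None,10)
E
```

```text
time: 7.72
tcp_pos: [0.4564, 0.2358, 0.3107]
tcp_rot: [2.614, -0.021, 1.952]
contact_force: [0.7, 0.7, -0.7]
opening: 0.0183
[]
t 7.72 tcp [0.4564 0.2358 0.3107] [ 2.6143 -0.0214  1.9518] F [ 0.7  0.7 -0.7] op 0.0183
dist mm 1.9 tool d [-0.7  0.1  1.8] rot [-0.    -0.001  0.001]
[-0.7, 0.1, 1.8, -0.0, -0.001, 0.001, 10]
```

View pics/w7.png

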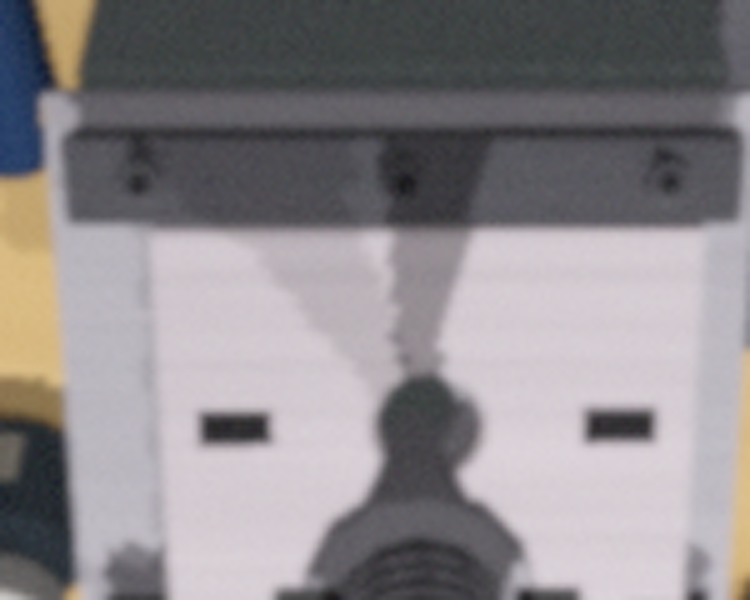

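```bash
python3 -m pendant '[[[-0.3,0,9,0,0,0,10],[-0.3,0,9,0,0,0,10],[0,0,0,0,0,0,10]]]'
python3 -m pendant '[[[-0.8,0,5,0,0,0,10],[-0.6,0,5,0,0,0,10],[0,0,0,0,0,0,10]]]'
python3 - <<'E'
from look import *
o=look("wrist","w8",[],(240,120,390,240),5)
plan(tool(o),pinpose(.000,.031),None,10)
print("F tool",tool(o)[:3,:3].T@o["contact_force"])
E
```

```text
time: 8.15
tcp_pos: [0.4648, 0.2389, 0.2946]
tcp_rot: [2.615, -0.021, 1.952]
contact_force: [-0.4, 0.1, -1.7]
opening: 0.0185
time: 8.52
tcp_pos: [0.4701, 0.2399, 0.2867]
tcp_rot: [2.613, -0.022, 1.952]
contact_force: [1.0, 2.2, -1.7]
opening: 0.0183
[]
t 8.53 tcp [0.4701 0.2399 0.2867] [ 2.6133 -0.0217  1.9519] F [ 1.   2.2 -1.7] op 0.0183
dist mm 2.6 tool d [-1.8 -0.3  1.9] rot [ 0.001 -0.001  0.001]
[-1.8, -0.3, 1.9, 0.001, -0.001, 0.001, 10]
F tool [1.59953544 0.6665143  2.36835835]
```

View pics/w8.png

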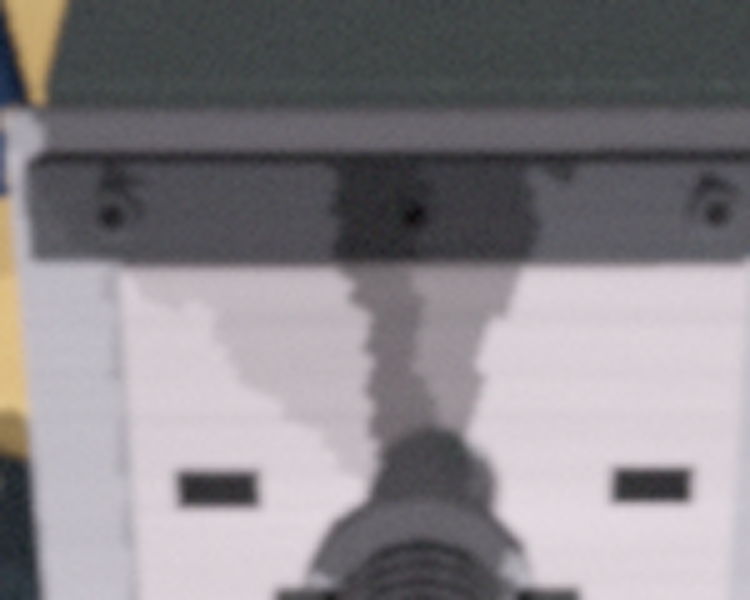

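```bash
cat > st.py <<'E'
from h import *
from station import *
o=get_obs();T=tool(o)
print("F tool",(T[:3,:3].T@o["contact_force"]).round(1),"M tool",(T[:3,:3].T@o["torque"]).round(2),"op",o["opening"].round(4),"t",round(o["time"],2))
def dl(s,h):
    D=np.linalg.inv(T)@pinpose(s,h); print("s",s,"h",h,"d",(D[:3,3]*1e3).round(1),"rot",R.from_matrix(D[:3,:3]).as_rotvec().round(4))
dl(.001,0)
E
python3 -m pendant '[[[-0.4,0,4,0,0,0,10],[-0.4,0,4,0,0,0,10],[0,0,0,0,0,0,10]]]'; python3 st.py
```

```text
time: 8.95
tcp_pos: [0.4741, 0.2406, 0.2798]
tcp_rot: [2.613, -0.021, 1.952]
contact_force: [0.1, 2.5, -1.9]
opening: 0.0184Traceback (most recent call last):
  File "st.py", line 4, in <module>
    print("F tool",(T[:3,:3].T@o["contact_force"]).round(1),"M tool",(T[:3,:3].T@o["torque"]).round(2),"op",o["opening"].round(4),"t",round(o["time"],2))
                                                                                                            ^^^^^^^^^^^^^^^^^^
AttributeError: 'float' object has no attribute 'round'
```

```bash
sed -i 's/o\["opening"\].round(4)/round(o["opening"],4)/' st.py; python3 st.py; python3 -m pendant '[[[-0.3,0,3,0,0,0,10],[-0.3,0,3,0,0,0,10],[0,0,0,0,0,0,10]]]'; python3 st.py
```

```text
F tool [ 2.2 -0.1  2.2] M tool [ 0.31  0.42 -0.02] op 0.0184 t 8.95
s 0.001 h 0 d [-0.6 -0.4 24.9] rot [ 0.0006 -0.0009  0.0013]
time: 9.32
tcp_pos: [0.4771, 0.2412, 0.2746]
tcp_rot: [2.613, -0.021, 1.952]
contact_force: [0.7, 2.0, -1.4]
opening: 0.0188
F tool [1.6 0.5 1.9] M tool [0.3  0.38 0.02] op 0.0188 t 9.32
s 0.001 h 0 d [ 0.1 -0.4 18.9] rot [ 0.0005 -0.0009  0.0013]
```

```bash
python3 - <<'E'
from look import *
look("wrist","w9",[],(230,140,400,276),4.5)
look("scene","s9",[],(235,120,315,200),8)
E
```

```text
[]
t 9.32 tcp [0.4771 0.2412 0.2746] [ 2.6133 -0.0213  1.9518] F [ 0.7  2.  -1.4] op 0.0188
[]
t 9.38 tcp [0.4771 0.2412 0.2746] [ 2.6134 -0.0213  1.9518] F [ 0.1  2.5 -2.3] op 0.0186
```

View pics/w9.png

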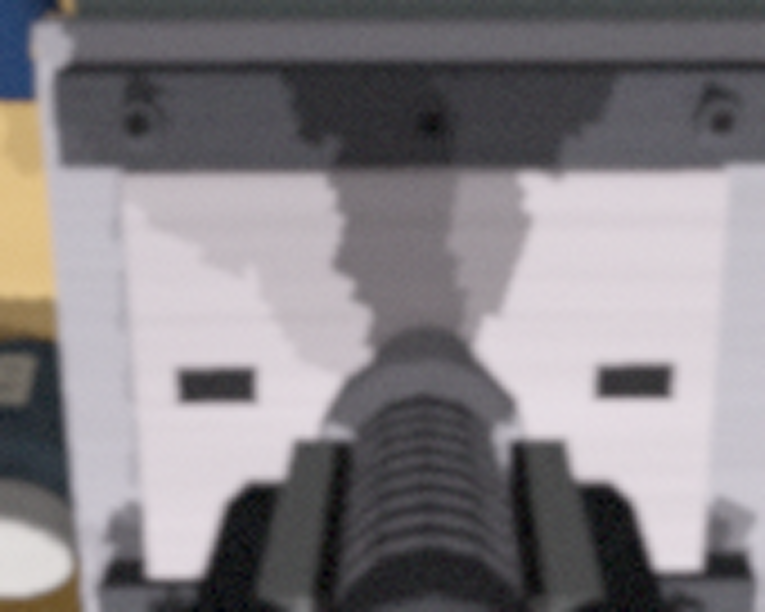

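View pics/s9.png

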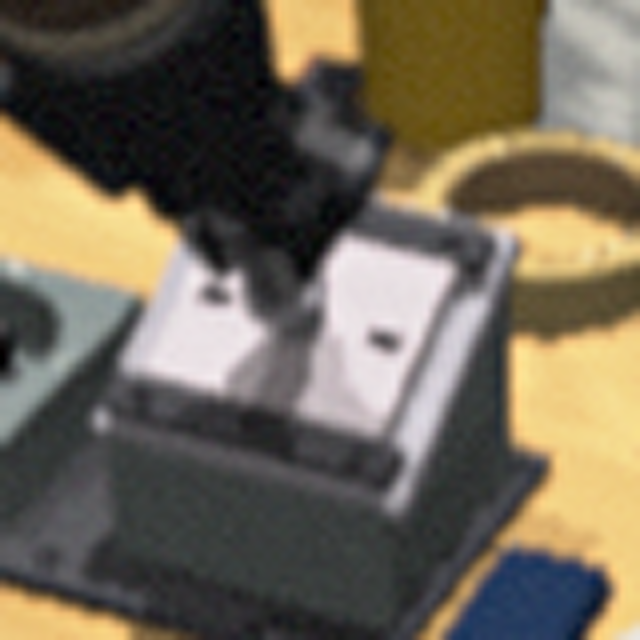

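```bash
python3 - <<'E'
from fitj import *
u=lambda x,y:((x+.5)/4.5-.5+230,(y+.5)/4.5-.5+140)
u4=lambda x,y:((x+.5)/6-.5+258,(y+.5)/6-.5+128)
T=np.load("pics/w4.npy")
S=.0388
x,c=fit("w4",{"Uh":((0,0,.008),u4(395,328)),"a":((-.052,-.056,0),u4(42,17)),"b":((-.052,.056,0),u4(702,17)),"c":((.052,-.056,0),u4(75,580)),"d":((.052,.056,0),u4(668,580)),"s":((-.04,0,.0105),u4(372,85)),"s1":((-.04,-S,.0105),u4(130,85)),"s2":((-.04,S,.0105),u4(610,85)),"U1":((0,-.031,.008),u4(215,328)),"U2":((0,.031,.008),u4(571,326))})
x,c=fit("w9",{"U1":((0,-.031,.008),u(217,385)),"U2":((0,.031,.008),u(634,382)),"s":((-.04,0,.0105),u(431,120)),"s1":((-.04,-S,.0105),u(137,120)),"s2":((-.04,S,.0105),u(722,120)),"a":((-.052,-.056,0),u(35,22))})
tipin("w9",x,u(425,500))
cc=(WF,WCX,WCY,np.linalg.inv(WT)[:3])
# pin collar centre col ~ ; grip
for z,col in((.192,424),(.186,424)): print(ray_z(cc,u(col,400),z)*1e3)
E
```

```text
w4 [0.57767 0.2873  0.36366 0.0037 ] {'Uh': [-0.2, -1.0], 'a': [-0.4, -0.8], 'b': [-0.3, -0.6], 'c': [-0.4, 0.2], 'd': [0.2, -0.5], 's': [0.1, 1.2], 's1': [1.3, 1.2], 's2': [-0.7, 1.3], 'U1': [0.1, -0.9], 'U2': [0.0, -0.8]}
w9 [ 5.7825e-01  2.8749e-01  3.6493e-01 -5.0000e-04] {'U1': [0.1, -0.6], 'U2': [-0.1, -0.6], 's': [0.1, -0.0], 's1': [2.5, 0.1], 's2': [-2.4, -0.1], 'a': [-0.3, -0.0]}
tip tool [  0.66757539  41.52051213 252.        ] in LP mm [ 41.31   0.38 -32.01] hole axis in tool [-0.0265 -0.0045  0.9996]
[  0.69961849  -5.2276073  192.        ]
[  0.72030944  -7.86688733 186.        ]
```

```bash
python3 -m pendant '[[[0.5,0,0,0,0,0,10],[-0.1,0,3,0,0,0,10],[-0.1,0,3,0,0,0,10],[0,0,0,0,0,0,10]]]'; python3 st.py
```

```text
time: 9.93
tcp_pos: [0.4797, 0.2427, 0.2694]
tcp_rot: [2.614, -0.021, 1.952]
contact_force: [1.4, 0.2, -1.9]
opening: 0.0186
F tool [-0.3  0.2  2.3] M tool [0.33 0.04 0.01] op 0.0186 t 9.93
s 0.001 h 0 d [-0.2 -0.3 13. ] rot [ 0.0002 -0.0009  0.0012]
```

```bash
python3 -m pendant '[[[-0.1,0,3,0,0,0,10],[-0.1,0,2,0,0,0,10],[0,0,0,0,0,0,10]]]'; python3 st.py
```

```text
time: 10.3
tcp_pos: [0.482, 0.2438, 0.2652]
tcp_rot: [2.613, -0.021, 1.952]
contact_force: [0.9, 2.7, -2.7]
opening: 0.0186
F tool [2.2 0.2 3.3] M tool [ 0.26  0.45 -0.02] op 0.0186 t 10.3
s 0.001 h 0 d [-0.2 -0.4  8. ] rot [ 0.0005 -0.0011  0.0014]
```

```bash
python3 -m pendant '[[[0,0,2,0,0,0,10],[0,0,2,0,0,0,10],[0,0,0,0,0,0,10]]]'; python3 st.py;  python3 - <<'E'
from look import *
look("wrist","w10",[],(230,140,400,276),4.5)
E
```

```text
time: 10.68
tcp_pos: [0.4839, 0.2445, 0.2618]
tcp_rot: [2.613, -0.021, 1.952]
contact_force: [0.6, 2.1, -2.4]
opening: 0.0188
F tool [ 1.7 -0.   2.8] M tool [ 0.31  0.51 -0.01] op 0.0188 t 10.68
s 0.001 h 0 d [-0.2 -0.4  4. ] rot [ 0.0005 -0.001   0.0013]
[]
t 10.68 tcp [0.4839 0.2445 0.2618] [ 2.6133 -0.0214  1.952 ] F [ 0.6  2.1 -2.4] op 0.0188
```

View pics/w10.png

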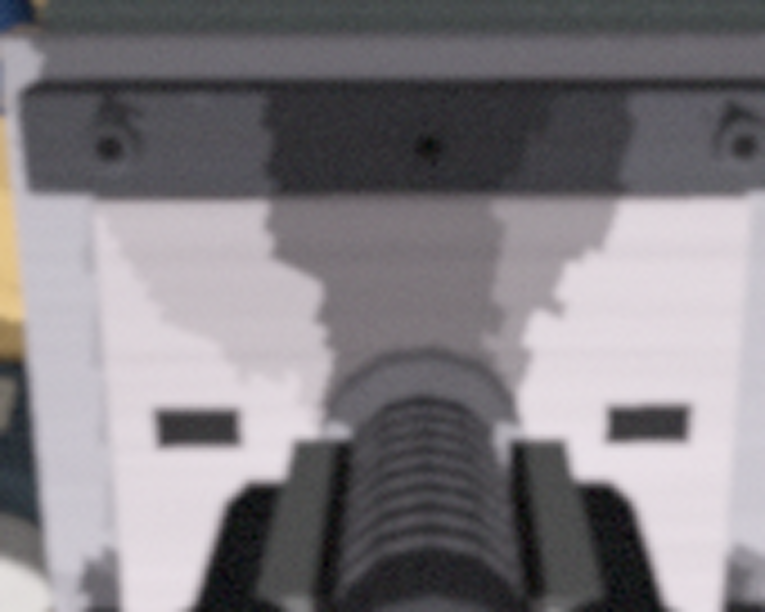

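The pin is going in freely. Slots at (198,427) and (649,424) straddle the mid screw column at 428, so the plate is close to centred. I'll keep pushing until the collar seats.

```bash
python3 -m pendant '[[[0,0,2,0,0,0,10],[0,0,1,0,0,0,10],[0,0,0,0,0,0,10]]]'; python3 st.py; python3 -m pendant '[[[0,0,1,0,0,0,10],[0,0,1,0,0,0,10],[0,0,0,0,0,0,10]]]'; python3 st.py
```

```text
time: 11.1
tcp_pos: [0.4853, 0.2451, 0.2593]
tcp_rot: [2.613, -0.021, 1.952]
contact_force: [-1.3, 2.8, -1.0]
opening: 0.0187
F tool [ 3.1 -0.7  0.8] M tool [ 0.34  0.56 -0.02] op 0.0187 t 11.1
s 0.001 h 0 d [-0.1 -0.4  1.1] rot [ 0.0005 -0.001   0.0013]
time: 11.48
tcp_pos: [0.4861, 0.2454, 0.2579]
tcp_rot: [2.613, -0.021, 1.952]
contact_force: [-3.6, 0.6, 2.3]
opening: 0.0186
F tool [ 1.9 -1.5 -3.5] M tool [ 0.51  0.45 -0.01] op 0.0186 t 11.47
s 0.001 h 0 d [-0.1 -0.5 -0.5] rot [ 0.0005 -0.001   0.0014]
```

```bash
python3 -m pendant '[[[0,0,1,0,0,0,10],[0,0,0.5,0,0,0,10],[0,0,0,0,0,0,10]]]'; python3 st.py; python3 - <<'E'
from look import *
look("wrist","w11",[],(230,140,400,276),4.5)
look("scene","s11",[],(235,120,315,200),8)
E
```

```text
time: 11.85
tcp_pos: [0.4863, 0.2455, 0.2578]
tcp_rot: [2.614, -0.021, 1.952]
contact_force: [-13.9, -5.1, 16.9]
opening: 0.0188
F tool [  0.8  -4.3 -22. ] M tool [0.99 0.25 0.06] op 0.0188 t 11.85
s 0.001 h 0 d [-0.1 -0.7 -0.7] rot [ 0.0001 -0.0011  0.0016]
[]
t 11.85 tcp [0.4863 0.2455 0.2578] [ 2.6137 -0.0213  1.9522] F [-13.9  -5.1  16.9] op 0.0188
[]
t 11.9 tcp [0.4863 0.2455 0.2578] [ 2.6136 -0.0214  1.9522] F [-14.5  -4.4  17.7] op 0.0184
```

View pics/w11.png

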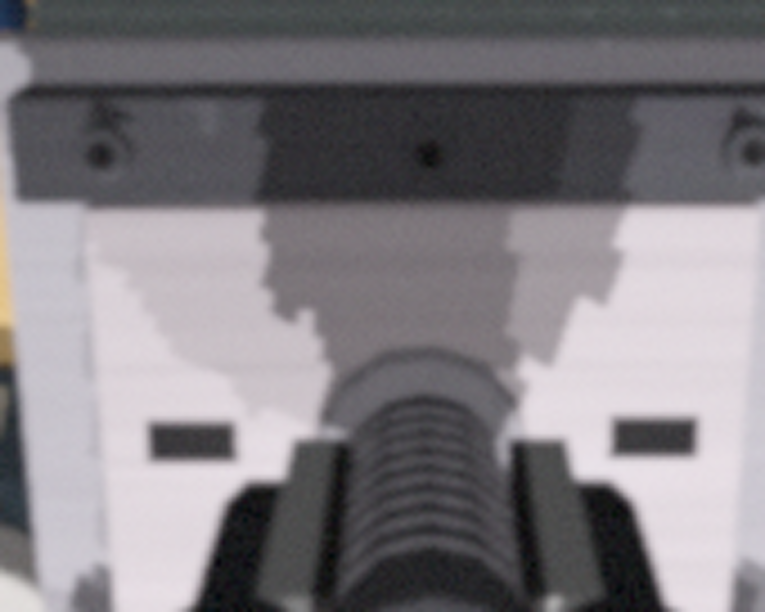

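View pics/s11.png

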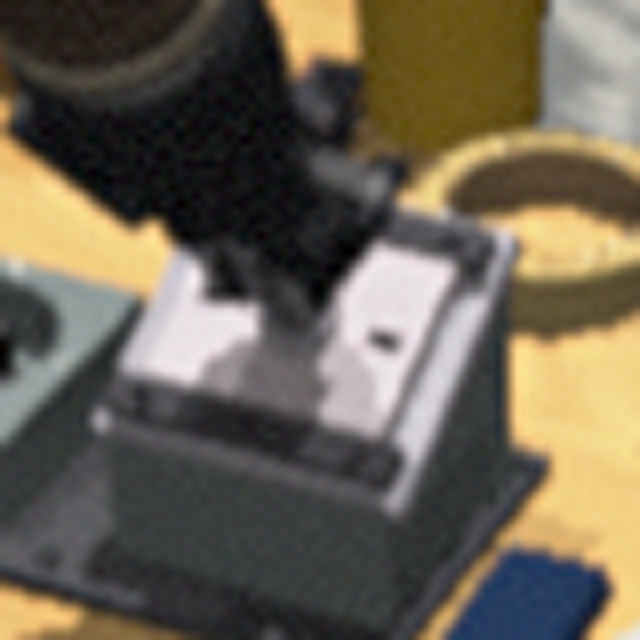

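```bash
python3 -m pendant '[[[0,0,-0.8,0,0,0,10],[0.6,0,0,0,0,0,10],[0,0,0,0,0,0,10]]]'; python3 st.py; python3 -m pendant '[[[0.6,0,0,0,0,0,10],[0,0,0,0,0,0,10]]]'; python3 st.py
```

```text
time: 12.32
tcp_pos: [0.4861, 0.2457, 0.2578]
tcp_rot: [2.613, -0.021, 1.952]
contact_force: [-7.9, -3.5, 9.7]
opening: 0.0183
F tool [ -0.1  -2.5 -12.7] M tool [0.74 0.01 0.02] op 0.0183 t 12.32
s 0.001 h 0 d [-0.4 -0.6 -0.7] rot [ 0.0005 -0.0006  0.0015]
time: 12.58
tcp_pos: [0.486, 0.246, 0.2578]
tcp_rot: [2.613, -0.021, 1.952]
contact_force: [-7.9, -4.1, 8.9]
opening: 0.0186
F tool [ -0.7  -3.2 -12.1] M tool [ 0.74 -0.27  0.02] op 0.0186 t 12.57
s 0.001 h 0 d [-0.7 -0.6 -0.7] rot [ 0.0004 -0.0003  0.0015]
```

```bash
python3 -m pendant '[[[0.7,0,0,0,0,0,10],[0,0,0,0,0,0,10]]]'; python3 st.py; python3 -m pendant '[[[0.7,0,0,0,0,0,10],[0,0,0,0,0,0,10]]]'; python3 st.py; python3 - <<'E'
from look import *
look("wrist","w12",[],(230,140,400,276),4.5)
E
```

```text
time: 12.82
tcp_pos: [0.4858, 0.2466, 0.2578]
tcp_rot: [2.613, -0.021, 1.952]
contact_force: [-7.5, -5.3, 8.6]
opening: 0.0189
F tool [ -2.   -3.4 -12. ] M tool [ 0.76 -0.31  0.  ] op 0.0189 t 12.82
s 0.001 h 0 d [-1.3 -0.6 -0.7] rot [ 0.0005 -0.0001  0.0015]
time: 13.08
tcp_pos: [0.4856, 0.2471, 0.2578]
tcp_rot: [2.613, -0.02, 1.952]
contact_force: [-6.8, -6.2, 9.6]
opening: 0.0185
F tool [ -3.1  -2.6 -12.7] M tool [ 0.78 -0.42  0.03] op 0.0185 t 13.07
s 0.001 h 0 d [-1.9 -0.6 -0.7] rot [0.0005 0.     0.0015]
[]
t 13.07 tcp [0.4856 0.2471 0.2578] [ 2.6134 -0.0204  1.9516] F [-6.8 -6.2  9.6] op 0.0185
```

View pics/w12.png

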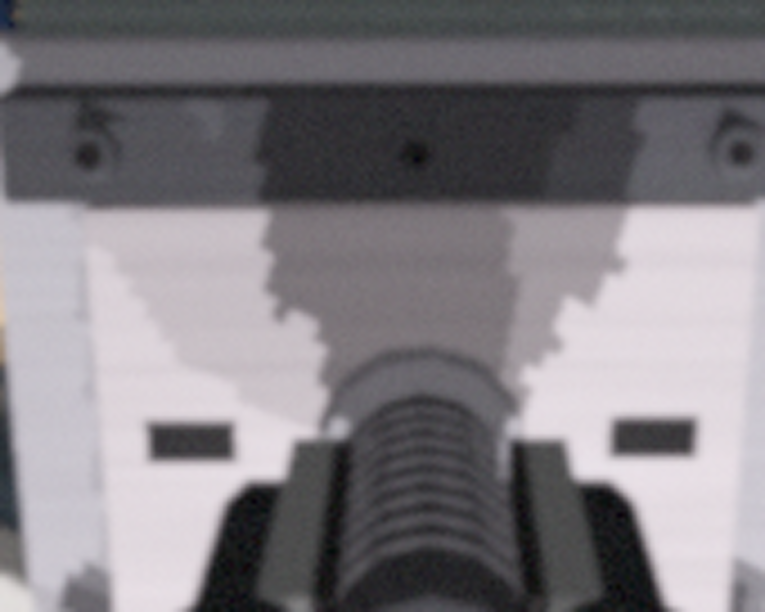

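The plate moved with the collar, from about -0.6 mm to +0.8 mm (slot midpoint 422 against screw 416). I'll move back by half.

```bash
python3 -m pendant '[[[-0.9,0,0,0,0,0,10],[0,0,0,0,0,0,10]]]'; python3 st.py;python3 - <<'E'
from look import *
look("wrist","w13",[],(230,140,400,276),4.5)
E
```

```text
time: 13.38
tcp_pos: [0.4857, 0.2467, 0.2578]
tcp_rot: [2.613, -0.021, 1.952]
contact_force: [-7.8, -2.7, 9.1]
opening: 0.0187
F tool [  0.6  -2.6 -12. ] M tool [0.7  0.01 0.02] op 0.0187 t 13.38
s 0.001 h 0 d [-1.5 -0.6 -0.7] rot [ 0.0004 -0.0006  0.0013]
[]
t 13.38 tcp [0.4857 0.2467 0.2578] [ 2.6134 -0.021   1.9518] F [-7.8 -2.7  9.1] op 0.0187
```

View pics/w13.png

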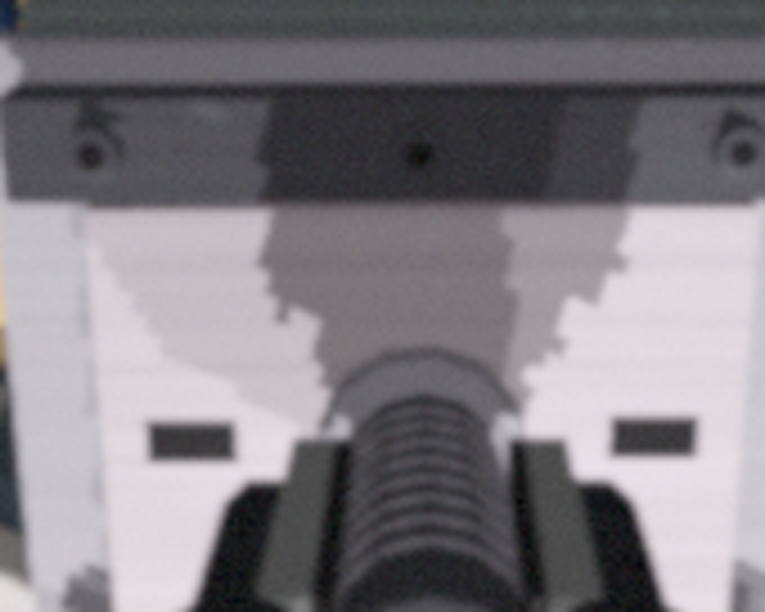

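```bash
python3 -m pendant '[[[-0.5,0,0,0,0,0,10],[0,0,0,0,0,0,10]]]'; python3 st.py;python3 - <<'E'
from look import *
look("wrist","w14",[],(230,140,400,276),4.5)
E
```

```text
time: 13.68
tcp_pos: [0.4858, 0.2465, 0.2578]
tcp_rot: [2.613, -0.021, 1.952]
contact_force: [-9.4, -0.4, 9.2]
opening: 0.0185
F tool [  3.3  -3.  -12.4] M tool [ 0.68  0.23 -0.  ] op 0.0185 t 13.68
s 0.001 h 0 d [-1.2 -0.6 -0.7] rot [ 0.0005 -0.0009  0.0014]
[]
t 13.68 tcp [0.4858 0.2465 0.2578] [ 2.6134 -0.0212  1.952 ] F [-9.4 -0.4  9.2] op 0.0185
```

View pics/w14.png

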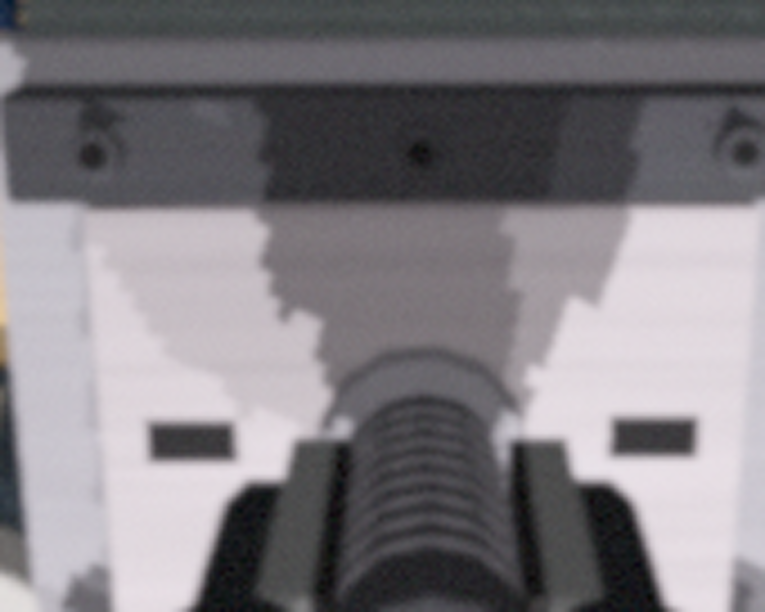

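```bash
python3 -m pendant '[[[0,0,-0.4,0,0,0,24],[0,0,0,0,0,0,34],[0,0,0,0,0,0,45],[0,0,0,0,0,0,45],[0,0,0,0,0,0,45]]]'; python3 st.py; python3 -m pendant '[[[0,0,-15,0,0,0,45],[0,0,-30,0,0,0,45],[0,0,-30,0,0,0,45],[0,0,-15,0,0,0,45],[0,0,0,0,0,0,45]]]';python3 st.py;python3 - <<'E'
from look import *
look("wrist","w15",[],(230,100,400,240),4.5)
look("scene","s15",[],(235,120,315,200),8)
look("top","t15",[],(150,140,290,250),5)
E
```

```text
time: 14.35
tcp_pos: [0.4859, 0.2466, 0.2573]
tcp_rot: [2.613, -0.021, 1.952]
contact_force: [0.2, -0.0, -0.2]
opening: 0.0448
F tool [-0.1  0.1  0.3] M tool [0.22 0.02 0.01] op 0.0448 t 14.35
s 0.001 h 0 d [-1.3 -0.4 -1.2] rot [ 0.0005 -0.0009  0.0013]
time: 14.98
tcp_pos: [0.4444, 0.2282, 0.3366]
tcp_rot: [2.61, -0.021, 1.952]
contact_force: [0.3, 0.4, -0.1]
opening: 0.0449
F tool [0.3 0.3 0.3] M tool [ 0.22 -0.05 -0.  ] op 0.0449 t 14.97
s 0.001 h 0 d [-1.4 -1.5 90.2] rot [ 0.0038 -0.001   0.0015]
[]
t 14.97 tcp [0.4444 0.2282 0.3366] [ 2.6101 -0.0213  1.9521] F [ 0.3  0.4 -0.1] op 0.0449
[]
t 15.03 tcp [0.4443 0.2282 0.3356] [ 2.612  -0.0213  1.952 ] F [-1.  -0.5 -0. ] op 0.045
[]
t 15.07 tcp [0.4442 0.2281 0.3349] [ 2.6135 -0.0214  1.9518] F [ 1.  -0.9  0.4] op 0.0447
```

View pics/w15.png

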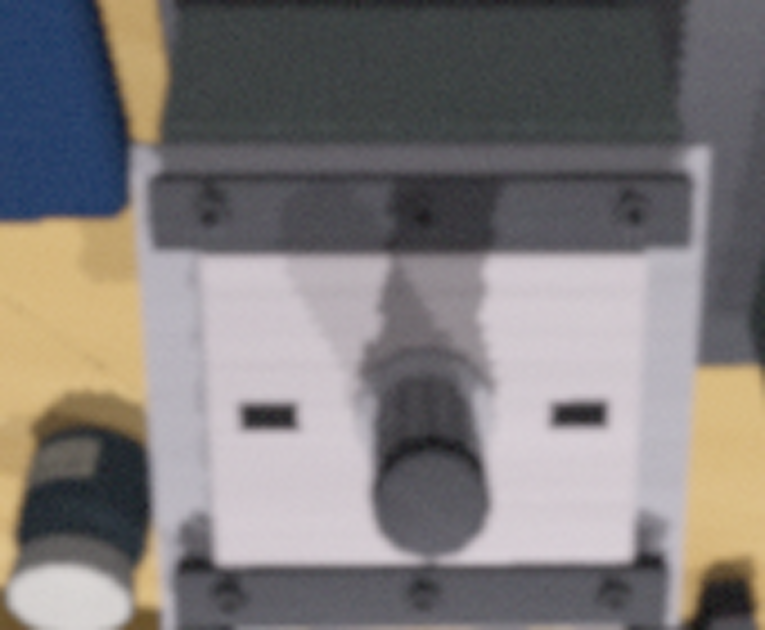

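View pics/s15.png

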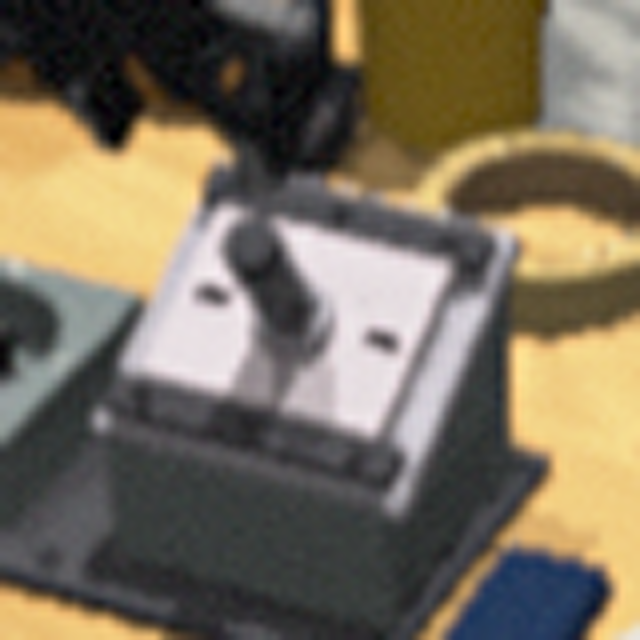

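View pics/t15.png

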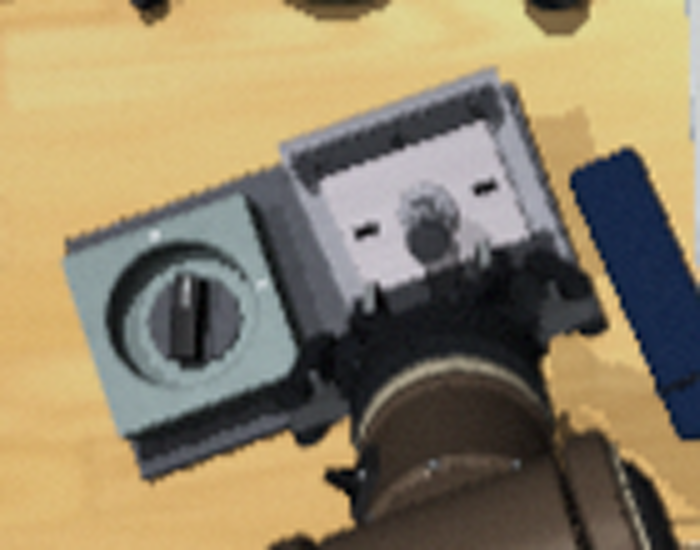

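The pin stands square with its collar down on the plate. In w15 the slots, midpoint 424, are in line with the screws at 423. Next is the knob.

```bash
python3 - <<'E'
from h import *
from station import *
y=1.715
plan(tool(get_obs()),target([.527,.416,.145],[0,0,-1],[np.cos(y),np.sin(y),0]),7,45)
E
```

```text
dist mm 208.2 tool d [142.8 108.  106.1] rot [ 0.522 -0.083  0.226]
[20.4, 15.4, 15.2, 0.075, -0.012, 0.032, 45]
[21.1, 15.8, 13.8, 0.075, -0.012, 0.032, 45]
[21.8, 16.1, 12.3, 0.075, -0.012, 0.032, 45]
[22.4, 16.3, 10.8, 0.075, -0.012, 0.032, 45]
[23.1, 16.3, 9.3, 0.075, -0.012, 0.032, 45]
[23.7, 16.2, 7.9, 0.075, -0.012, 0.032, 45]
[24.3, 15.9, 6.4, 0.075, -0.012, 0.032, 45]
```

```bash
python3 -m pendant '[[[40,10,-5,0.075,-0.012,0.032,45],[40,12,0,0.075,-0.012,0.032,45],[30,15,5,0.075,-0.012,0.032,35],[0,0,0,0,0,0,35]]]'; python3 - <<'E'
from h import *
from station import *
y=1.715
plan(tool(get_obs()),target([.527,.416,.145],[0,0,-1],[np.cos(y),np.sin(y),0]),4,30)
E
```

```text
time: 15.62
tcp_pos: [0.4383, 0.3442, 0.3526]
tcp_rot: [2.841, -0.027, 1.852]
contact_force: [-0.4, -0.7, -0.7]
opening: 0.0351
dist mm 125.7 tool d [42.9 84.5 82.5] rot [ 0.298 -0.048  0.132]
[10.7, 21.1, 20.6, 0.075, -0.012, 0.033, 30]
[11.7, 22.2, 18.9, 0.075, -0.012, 0.033, 30]
[12.6, 23.2, 17.0, 0.075, -0.012, 0.033, 30]
[13.6, 23.9, 15.1, 0.075, -0.012, 0.033, 30]
```

```bash
python3 -m pendant '[[[10.7,21.1,20.6,0.075,-0.012,0.033,30],[11.7,22.2,18.9,0.075,-0.012,0.033,30],[12.6,23.2,17,0.075,-0.012,0.033,30],[13.6,23.9,15,0.075,-0.012,0.033,30],[0,0,0,0,0,0,30]]]'; python3 - <<'E'
from look import *
look("wrist","w16",[(.5262,.4144,.038),(.5282,.4181,.038)],None,1.25)
E
```

```text
time: 16.25
tcp_pos: [0.5271, 0.4127, 0.2971]
tcp_rot: [-3.136, 0.003, 1.712]
contact_force: [-0.6, -0.1, -0.4]
opening: 0.0299
[[326.4, 202.2], [330.5, 205.1]]
t 16.25 tcp [0.5271 0.4127 0.2971] [-3.1361e+00  2.9000e-03  1.7120e+00] F [-0.6 -0.1 -0.4] op 0.0299
```

View pics/w16.png

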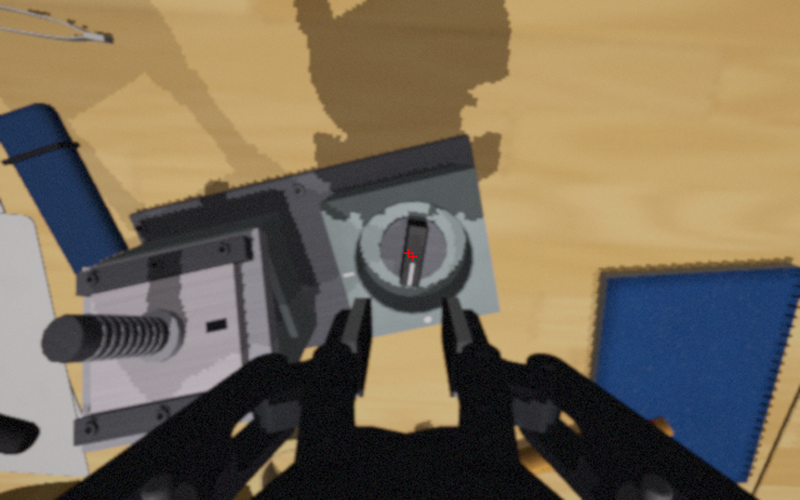

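```bash
python3 - <<'E'
import cv2
a=cv2.imread("pics/w16_raw.png")
cv2.imwrite("pics/w16z.png",cv2.resize(a[150:260,265:395],None,fx=5.5,fy=5.5,interpolation=cv2.INTER_CUBIC))
E
```

```text
(no output)
```

View pics/w16z.png

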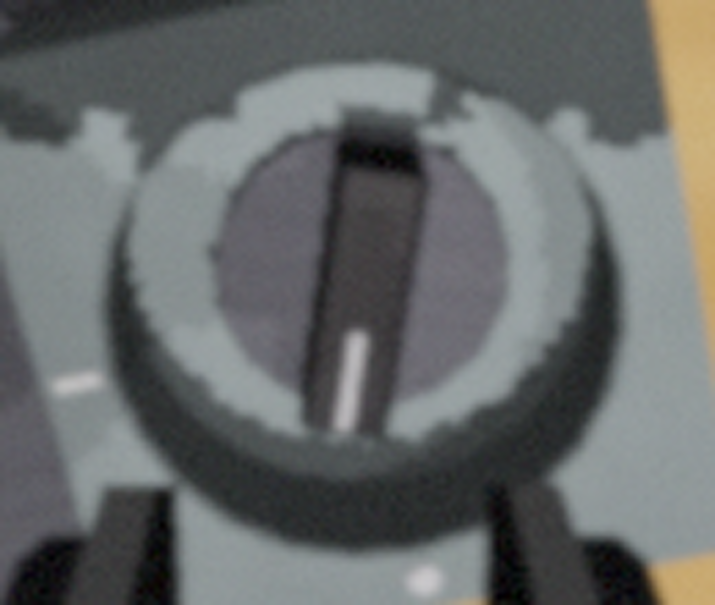

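```bash
python3 - <<'E'
from h import *
from station import *
T=np.load("pics/w16.npy"); c=(WF,WCX,WCY,np.linalg.inv(T@WT)[:3])
u=lambda x,y:((x+.5)/5.5-.5+265,(y+.5)/5.5-.5+150)
a=ray_z(c,u(385,167),.038);b=ray_z(c,u(345,429),.038);m=ray_z(c,u(365,298),.038)
d=b-a;print("ends",a,b,"len",np.linalg.norm(d),"ang",np.arctan2(d[1],d[0]),"centre",m)
# bias: tool x +.0108*z
z=.26; m2=m-T[:3,0]*.0108*z; print("corrected",m2)
# block corners check: well centre
w=ray_z(c,u(363,302),.044);print("well centre approx",w)
# pads centre: 
cc=(WF,WCX,WCY,np.linalg.inv(WT)[:3]); print("pad mid tool x", ray_z(cc,u((175+487)/2,490),.17)*1e3)
E
```

```text
ends [0.5066034  0.41825949 0.038     ] [0.54854024 0.41842557 0.038     ] len 0.04193717215074655 ang 0.003960190102164143 centre [0.52703801 0.41834041 0.038     ]
corrected [0.52743315 0.41556037 0.03800812]
well centre approx [0.52570739 0.41774194 0.044     ]
pad mid tool x [  1.26378302  -9.11528312 170.        ]
```

```bash
python3 - <<'E'
from h import *
from station import *
y=1.575
plan(tool(get_obs()),target([.527,.415,.080],[0,0,-1],[np.cos(y),np.sin(y),0]),2,30)
E
```

```text
dist mm 63.2 tool d [ 2.8  1.3 63.2] rot [-0.005  0.003  0.137]
[1.4, 0.6, 31.6, -0.002, 0.002, 0.069, 30]
[1.4, 0.5, 31.6, -0.002, 0.002, 0.069, 30]
```

```bash
python3 -m pendant '[[[1.4,0.6,31,-0.003,0.002,0.069,30],[1.4,0.5,31,-0.003,0.002,0.069,30],[0,0,0,0,0,0,30],[0,0,0,0,0,0,30]]]'; python3 - <<'E'
from look import *
o=look("wrist","w17",[],(245,150,405,280),5)
y=1.575
plan(tool(o),target([.527,.415,.080],[0,0,-1],[np.cos(y),np.sin(y),0]),1,30)
E
```

```text
time: 16.8
tcp_pos: [0.5271, 0.416, 0.2401]
tcp_rot: [3.136, -0.004, 1.576]
contact_force: [1.1, -0.2, 0.8]
opening: 0.0303
[]
t 16.8 tcp [0.5271 0.416  0.2401] [ 3.1361 -0.0041  1.5757] F [ 1.1 -0.2  0.8] op 0.0303
dist mm 5.2 tool d [-1.1 -0.1  5.1] rot [ 0.005 -0.004  0.001]
[-1.1, -0.1, 5.1, 0.005, -0.004, 0.001, 30]
```

View pics/w17.png

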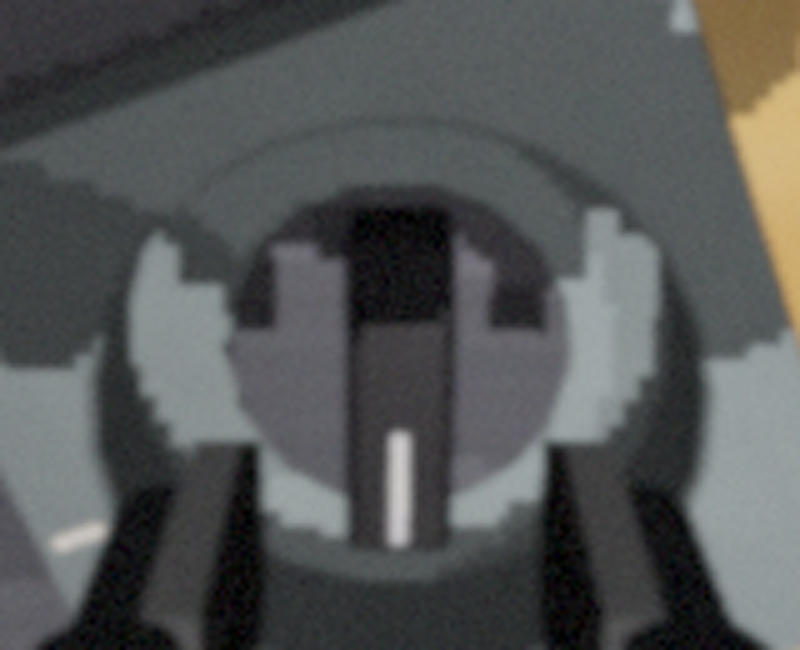

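```bash
python3 -m pendant '[[[-1.1,0,15,0.005,-0.004,0,30],[0,0,0,0,0,0,30]]]';python3 - <<'E'
from h import *
from station import *
y=1.575
plan(tool(get_obs()),target([.527,.415,.044],[0,0,-1],[np.cos(y),np.sin(y),0]),1,30)
E
```

```text
time: 17.1
tcp_pos: [0.5267, 0.4148, 0.2227]
tcp_rot: [-3.139, 0.002, 1.575]
contact_force: [-0.4, 0.6, 1.0]
opening: 0.0303
dist mm 23.7 tool d [ 0.3  0.4 23.7] rot [-0.003  0.002 -0.   ]
[0.3, 0.4, 23.7, -0.003, 0.002, -0.0, 30]
```

```bash
python3 -m pendant '[[[0.2,0,8,0,0,0,30],[0.1,0.2,8,0,0,0,30],[0,0,7,0,0,0,30],[0,0,0,0,0,0,30]]]';python3 - <<'E'
from look import *
o=look("wrist","w18",[],(245,150,405,280),5)
y=1.575
plan(tool(o),target([.527,.415,.043],[0,0,-1],[np.cos(y),np.sin(y),0]),1,30)
E
```

```text
time: 17.6
tcp_pos: [0.527, 0.4153, 0.1995]
tcp_rot: [-3.139, 0.002, 1.575]
contact_force: [-0.2, -0.2, 0.8]
opening: 0.0302
[]
t 17.6 tcp [0.527  0.4153 0.1995] [-3.1389e+00  1.8000e-03  1.5746e+00] F [-0.2 -0.2  0.8] op 0.0302
dist mm 1.5 tool d [-0.3  0.   1.5] rot [-0.003  0.002 -0.   ]
[-0.3, 0.0, 1.5, -0.003, 0.002, -0.0, 30]
```

View pics/w18.png

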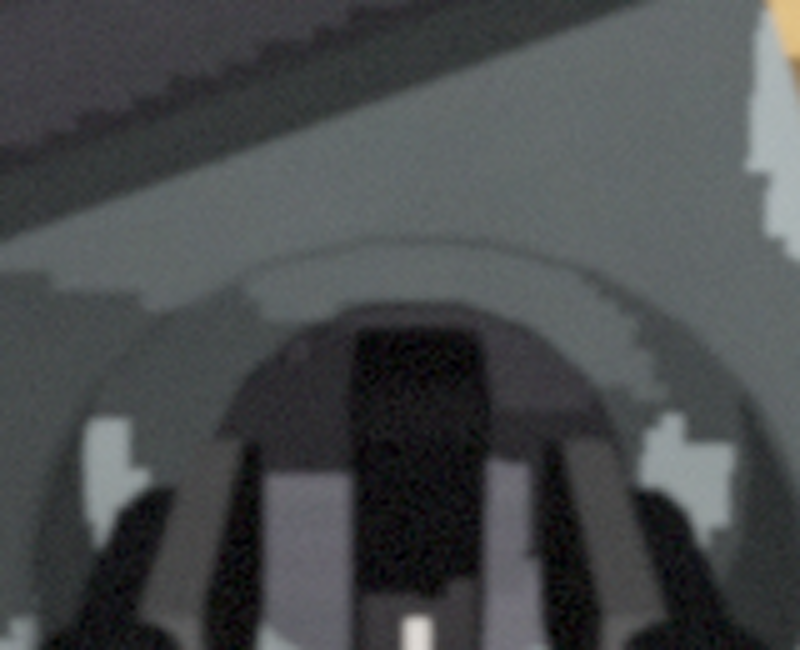

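```bash
python3 -m pendant '[[[1.6,0,0.5,0,0,0,22],[0,0,0,0,0,0,16],[0,0,0,0,0,0,5],[0,0,0,0,0,0,5],[0,0,0,0,0,0,5]]]'; python3 -m pendant '[[[0,0,0,0,0,0,5],[0,0,0,0,0,0,5]]]';python3 st.py
```

```text
time: 18.27
tcp_pos: [0.5277, 0.4169, 0.2009]
tcp_rot: [-3.141, 0.001, 1.575]
contact_force: [-0.8, -2.9, 5.2]
opening: 0.012
time: 18.52
tcp_pos: [0.5276, 0.4169, 0.2009]
tcp_rot: [-3.141, 0.001, 1.575]
contact_force: [-0.5, -3.8, 5.3]
opening: 0.012
F tool [-3.8 -0.6 -5.3] M tool [ 0.14 -0.62 -0.04] op 0.012 t 18.52
s 0.001 h 0 d [-171.8  -42.8  -57. ] rot [-0.5183  0.1205 -0.361 ]
```

```bash
python3 -m pendant '[[[-0.4,0,0,0,0,0.1,5],[0,0,0,0,0,0.1,5],[0,0,0,0,0,0,5]]]'; python3 st.py; python3 -m pendant '[[[0,0,0,0,0,0.12,5],[0,0,0,0,0,0.12,5],[0,0,0,0,0,0.12,5],[0,0,0,0,0,0,5]]]'; python3 st.py
```

```text
time: 18.9
tcp_pos: [0.5276, 0.4168, 0.2009]
tcp_rot: [-3.141, 0.0, 1.375]
contact_force: [-1.1, -2.4, 4.5]
opening: 0.0122
F tool [-2.6 -0.7 -4.5] M tool [ 0.05 -0.53  0.04] op 0.0122 t 18.9
s 0.001 h 0 d [-176.7   -7.8  -57.1] rot [-0.5072  0.1722 -0.5566]
time: 19.4
tcp_pos: [0.5277, 0.4169, 0.2009]
tcp_rot: [-3.141, 0.0, 1.015]
contact_force: [-0.8, -2.4, 4.5]
opening: 0.0122
F tool [-2.4  0.6 -4.5] M tool [-0.1  -0.42  0.05] op 0.0122 t 19.4
s 0.001 h 0 d [-168.3   54.8  -57.2] rot [-0.4786  0.2655 -0.9068]
```

```bash
python3 - <<'E'
from look import *
o=look("wrist","w19",[],(245,150,405,280),5)
o=look("top","t19",[],(150,150,260,250),6)
E
```

```text
[]
t 19.4 tcp [0.5277 0.4169 0.2009] [-3.1415  0.      1.0154] F [-0.8 -2.4  4.5] op 0.0122
[]
t 19.45 tcp [0.5277 0.4169 0.2009] [-3.1414e+00  1.0000e-04  1.0159e+00] F [-0.6 -1.8  5.2] op 0.0121
```

View pics/w19.png

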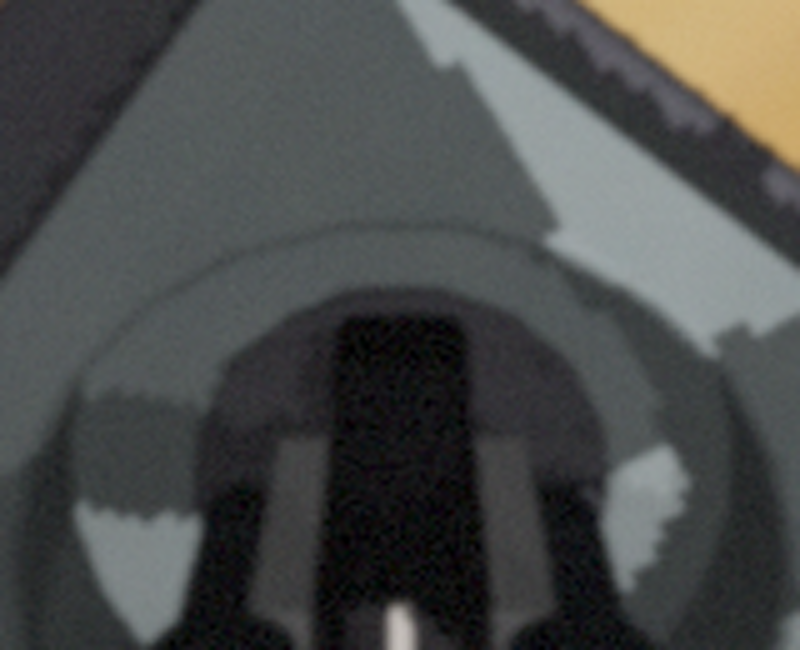

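View pics/t19.png

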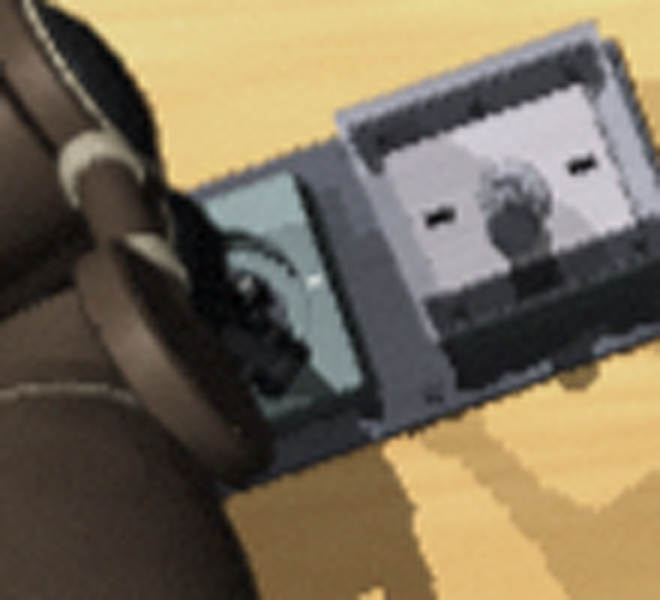

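```bash
python3 -m pendant '[[[0,0,0,0,0,0.12,5],[0,0,0,0,0,0.12,5],[0,0,0,0,0,0.12,5],[0,0,0,0,0,0.12,5],[0,0,0,0,0,0,5]]]'; python3 st.py; python3 -m pendant '[[[0,0,0,0,0,0.06,5],[0,0,0,0,0,0.06,5],[0,0,0,0,0,0,5]]]'; python3 st.py
```

```text
time: 20.12
tcp_pos: [0.5278, 0.417, 0.2009]
tcp_rot: [-3.141, -0.0, 0.537]
contact_force: [0.3, -2.1, 4.7]
opening: 0.0122
F tool [-0.9  2.  -4.7] M tool [-0.27 -0.25  0.02] op 0.0122 t 20.12
s 0.001 h 0 d [-124.2  126.1  -57.2] rot [-0.421   0.3888 -1.3727]
time: 20.5
tcp_pos: [0.5278, 0.417, 0.2009]
tcp_rot: [-3.141, -0.0, 0.417]
contact_force: [-0.3, -2.2, 4.9]
opening: 0.0121
F tool [-1.2  1.8 -4.9] M tool [-0.34 -0.22  0.06] op 0.0121 t 20.5
s 0.001 h 0 d [-108.3  140.1  -57.3] rot [-0.4029  0.4193 -1.4888]
```

```bash
python3 -m pendant '[[[0,0,0,0,0,0.04,5],[0,0,0,0,0,0,5]]]'; python3 st.py; python3 -m pendant '[[[0,0,0,0,0,0.04,5],[0,0,0,0,0,0,5]]]'; python3 st.py;  python3 -m pendant '[[[0,0,0,0,0,0.04,5],[0,0,0,0,0,0,5]]]'; python3 st.py
```

```text
time: 20.75
tcp_pos: [0.5278, 0.417, 0.2009]
tcp_rot: [-3.141, -0.0, 0.377]
contact_force: [-0.3, -1.5, 5.3]
opening: 0.0122
F tool [-0.9  1.3 -5.3] M tool [-0.24 -0.16  0.02] op 0.0122 t 20.75
s 0.001 h 0 d [-102.7  144.3  -57.3] rot [-0.3965  0.4294 -1.5275]
time: 21.0
tcp_pos: [0.5277, 0.4171, 0.2009]
tcp_rot: [3.141, -0.001, 0.34]
contact_force: [-1.2, -1.3, 5.2]
opening: 0.0126
F tool [-1.6  0.9 -5.2] M tool [-0.31 -0.14 -0.54] op 0.0126 t 21.0
s 0.001 h 0 d [-97.2 148.1 -57.2] rot [-0.3897  0.4394 -1.5634]
time: 21.25
tcp_pos: [0.5276, 0.4172, 0.2009]
tcp_rot: [3.14, -0.001, 0.303]
contact_force: [-0.3, -1.9, 5.7]
opening: 0.0121
F tool [-0.9  1.7 -5.7] M tool [-0.27 -0.15 -1.12] op 0.0121 t 21.25
s 0.001 h 0 d [-91.6 151.8 -57.1] rot [-0.3827  0.4491 -1.5991]
```

The moment jumped to 1.1 N m, so the knob is at its stop. I'll unwind part of the twist, release and lift.

```bash
python3 -m pendant '[[[0,0,0,0,0,-0.035,5],[0,0,0,0,0,0,5]]]'; python3 st.py; python3 -m pendant '[[[0,0,0,0,0,0,16],[0,0,0,0,0,0,22],[0,0,0,0,0,0,29],[0,0,0,0,0,0,29],[0,0,0,0,0,0,29]]]'; python3 st.py; python3 -m pendant '[[[0,0,-10,0,0,0,29],[0,0,-25,0,0,0,29],[0,0,-45,0,0,0,29],[0,0,-40,0,0,0,29],[0,0,0,0,0,0,29]]]'; python3 - <<'E'
from look import *
o=look("wrist","w20",[],(225,130,425,270),4)
E
```

```text
time: 21.5
tcp_pos: [0.5277, 0.4171, 0.2009]
tcp_rot: [3.141, -0.001, 0.336]
contact_force: [-0.0, -2.0, 5.0]
opening: 0.0121
F tool [-0.7  1.9 -5. ] M tool [-0.23 -0.09 -0.6 ] op 0.0121 t 21.5
s 0.001 h 0 d [-96.6 148.5 -57.2] rot [-0.3888  0.4405 -1.5671]
time: 22.12
tcp_pos: [0.5274, 0.4168, 0.2001]
tcp_rot: [3.141, 0.001, 0.33]
contact_force: [-0.6, 0.2, -0.3]
opening: 0.0289
F tool [-0.5 -0.4  0.3] M tool [-0.    0.02 -0.04] op 0.0289 t 22.12
s 0.001 h 0 d [-95.3 148.9 -57.8] rot [-0.3896  0.4431 -1.5734]
time: 22.75
tcp_pos: [0.5293, 0.418, 0.3265]
tcp_rot: [-3.139, -0.01, 0.33]
contact_force: [1.1, 0.1, 0.8]
opening: 0.029
[]
t 22.75 tcp [0.5293 0.418  0.3265] [-3.1388 -0.0096  0.3296] F [1.1 0.1 0.8] op 0.029
```

View pics/w20.png

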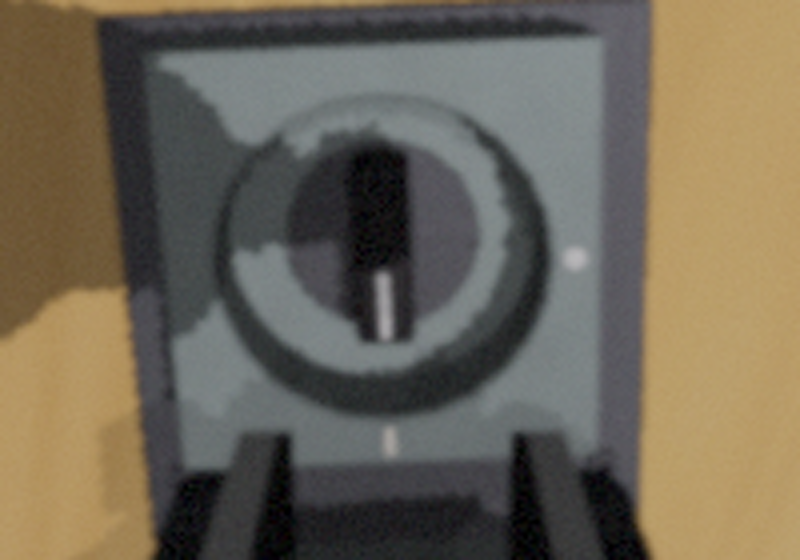

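The pointer at (385,305) lines up with the lock mark at (390,442). Last step is a check of the whole scene.

```bash
python3 -m pendant '[[[0,0,-20,0,0,0,29],[0,0,0,0,0,0,29],[0,0,0,0,0,0,29]]]'; python3 - <<'E'
from look import *
look("scene","s21",[],(195,110,455,360),2.4)
look("top","t21",[],(190,100,470,270),2.8)
look("scene","s22",[],(235,120,315,200),8)
E
```

```text
time: 23.18
tcp_pos: [0.5274, 0.4167, 0.3396]
tcp_rot: [3.141, 0.002, 0.33]
contact_force: [0.1, 0.2, -0.7]
opening: 0.0289
[]
t 23.18 tcp [0.5274 0.4167 0.3396] [3.1411e+00 2.0000e-03 3.2960e-01] F [ 0.1  0.2 -0.7] op 0.0289
[]
t 23.23 tcp [0.5273 0.4167 0.3393] [3.141e+00 2.700e-03 3.295e-01] F [-0.1 -0.1  0.4] op 0.0292
[]
t 23.27 tcp [0.5273 0.4167 0.3392] [3.1408e+00 2.8000e-03 3.2960e-01] F [-0.1 -0.9  0.1] op 0.0291
```

View pics/s21.png

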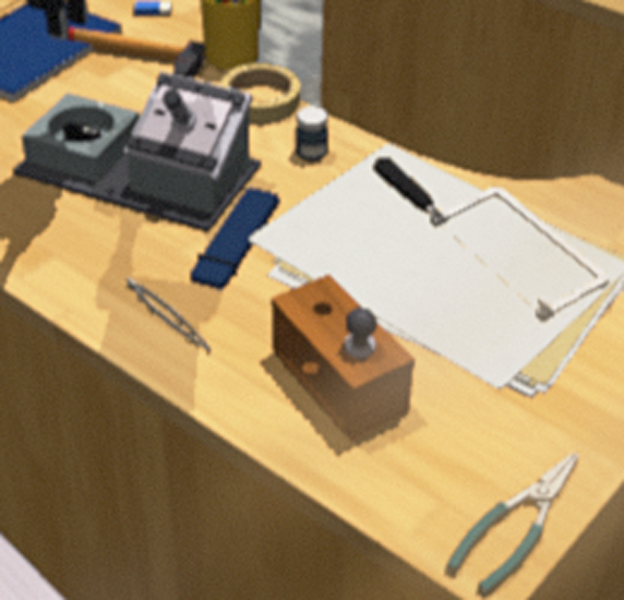

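View pics/t21.png

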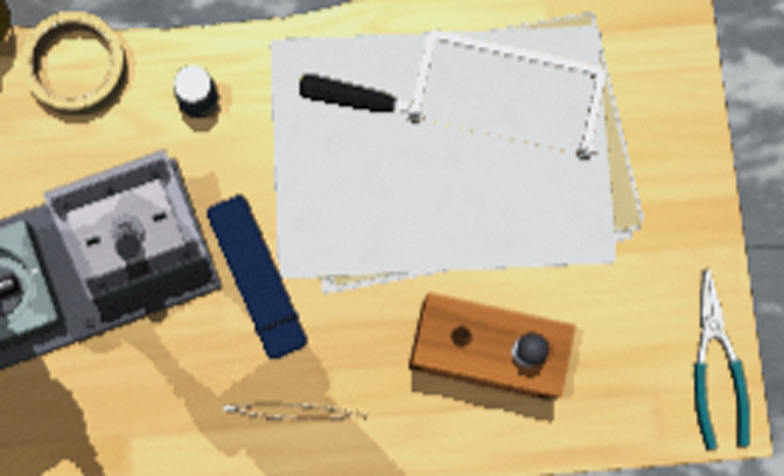

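View pics/s22.png

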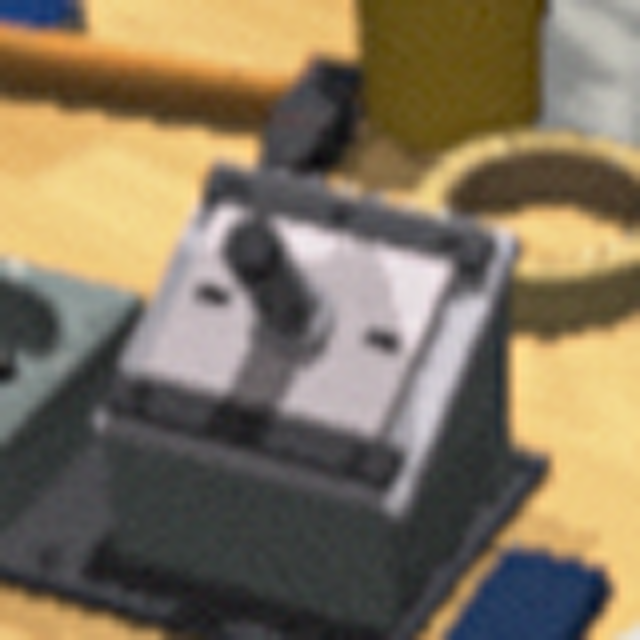

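The pin is seated, the knob is locked, and the ball pin, jar, pliers and tweezers look undisturbed. I'm handing in the job.

```bash
python3 -c "
from station import *
print(finish_job())"
```

```text
the job is handed in; nothing more can be done
None
```

The job is done and handed in at about 23 s. The tapered pin is through both plates with its collar down on the sliding plate, and the lock knob is turned clockwise to its stop.

- **Pin and plate:** The push rose to 22 N against a hard stop, so I take the collar as seated. I then nudged the plate sideways to centre it. After release, the wrist picture showed it within about 0.3 mm of line, and the pin looked square and flush.
- **Knob:** The turning moment jumped from almost nothing to 1.1 N m at the stop. After release, the pointer lined up with the lock mark.
- **Other objects:** In the last scene and top pictures, the ball-headed pin was still in the rack. The jar, pliers and tweezers looked unmoved.

**Checks that disagreed:** The wrist camera read about 3 mm off the two fixed cameras at working distance. The pin also sat about 1.5° tilted in the grip. I allowed for both while inserting the pin. No readings came near the force limits.

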